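# Angle the tongued cover plate into the disc cassette and lock it

### The job

Close the small cassette that holds a steel disc with its loose cover plate: angle the plate with its tongue down into the groove under the cassette's sloping lip, push it home, then lower the other end until the plate lies flat and the sprung catch snaps over its edge, and let go. Work gently by feel: keep the force of the plate on the cassette well below 25 N, and leave the other things on the table where they are.

Things in the scene. Friction and masses are not known exactly. Their poses are not given: they have to be found in the camera images.
- plate: Loose aluminium cover plate: flat body 106 (x) x 60 (y) x 6 mm, a tongue along its whole -x edge, an upright finger-grip bar on top. 0.15 to 0.31 kg. Starts flat on the worktop, tongue roughly toward the robot. Origin in the underside, under the body's middle, 17 mm from the grip point toward the tongue, 26 mm below it. +x away from the tongue, z up out of the top.
- grip (a point): Centre of the plate's finger grip, a bar 44 mm long (x), 14 mm wide (y), 32 mm high above the plate's top, nearer the edge opposite the tongue. This point is 20 mm above the plate's top, 26 mm above its underside, half-way across, 36 mm from the edge opposite the tongue, 81 mm (along x) from the tongue's tip. Axes as plate.
- tongue (a point): Middle of the lower edge of the tongue's tip. The tongue is 60 mm wide, 4 mm thick, reaches 11 mm beyond the plate's body, underside flush with the plate's. In the axes of grip this point lies at (-81, 0, -26) mm. The plate is 117 mm long with the tongue. Axes as plate.
- base: Fixed dark base plate 194x108x8 mm under the open aluminium cassette (136x80 mm, a steel disc inside). Origin on the worktop under the cassette's drawn middle; +x from groove to catch end, groove roughly toward the robot. The cassette is screwed on in slots: it may sit up to 15 mm off its drawn place either way along x. This shift is NOT in any measured pose: feel or see it.
- groove (a point): Fixed to the base: drawn middle of the groove's mouth at seat height, 51 mm to -x of base, 26 mm up; base axes. The rigid back wall (groove_back, 8 mm thick) has its face 9 mm further to -x. A full-width sloping lip covers the groove: its underside is 7.1 mm above the seat at the mouth, 4.8 at the back wall, lip top 12 mm above the seat. A tongue tilted down 0.2 to 0.3 rad slides in to the back wall. Real place: up to 15 mm off along x.
- seat_end (a point): Fixed to the base: drawn middle of the seat's far end, at the end wall's face, 60 mm to +x of base, 26 mm up; base axes; same unmeasured shift. End wall and side guides (65 mm apart) rise 6 mm above the rigid seat, level with the seated plate's top. Side ledges 24 to 32.5 mm from the middle carry the plate. The plate has 3 mm play in length, so it cannot be slid in flat.
- catch (a joint): Travel (m) of the black sprung catch at the +x end: 0 = closed, grows to at most 0.010 as it is pushed along base +x. Its nose, 24 mm wide, slopes up from 5 mm inside the end wall (8 mm over the seat) to 1 mm beyond it (18 mm over). Spring 4 N plus 0.8 N/mm. The plate's edge coming down pushes it back 3 to 5 mm, then it snaps back over the edge; pressing down on the grip takes about 5 to 12 N.
- impact_device: pale cylindrical impact tool, 24 mm thick, 126 mm long, lying; bystander; origin under its middle
- tape_roll: tan tape roll 67 mm across, 18 mm high; bystander; origin under its middle
- test_block: ground steel block 45x60x15 mm; bystander; origin under its middle
- meter: hand-held meter with keys, 148x68x30 mm; bystander; origin under its middle
- bottle: white bottle with red cap, 47 mm across, 84 mm high; bystander; origin under its middle
- weight: steel knob weight 25 mm across, 32 mm high; bystander; origin under its middle
- marker: black marker 17x132x18 mm, lying; bystander; origin under its middle
- cup: small white ribbed cup 33 mm across, 21 mm high; bystander; origin under its middle
Mind the look-alikes: they are no part of the job. What is shaped like the plate but brown is not meant.

How it is judged:
By the outcome, as a careful person would: the job done as asked, in the order asked, and still so for the second after the job is handed in, with the robot touching nothing.
It also fails if it takes over 48 s, if anything falls off the work surface, if the arm or the gripper's body presses on something with over 40 N, if the wrist force passes 120 N, or if a joint passes its speed limit or range.

### The arm

A 6-joint arm with a two-finger parallel gripper is mounted at the origin on a cart in front of the work surface, level with it; the furniture and walls round the work are solid. World frame = base frame: x ahead of the robot, y to its left, z up, the work surface at z = 0. Lengths are in m, angles in rad, forces in N, time in s.
With the tool pointing down it reaches from about 0.375 to 0.975 m from the base axis. Payload 3.8 kg.
Tool frame: the origin (TCP) lies at the very end of the fingers, on their centre line; the grasp point (between the pads) lies 19 mm behind it (bot.grip_point_offset is the distance from the TCP to the grasp point, in m); z points along the fingers, x is the direction in which the jaws open and shut, and the axes are right-handed (so a half turn about z gives the same grasp; the last joint's range is limited). The gripper opens to 85 mm and grips with 20 to 120 N. Pads are 22 mm wide; open, the fingers measure 114 mm over their backs; the gripper's body (76 mm by 85 mm) begins 54 mm behind the grasp point. The pads swing forward as they close: fully open they stand 13 mm farther back than shut.
Start: joints at [-1.317, 0.264, 1.604, -0, 1.274, -0.037], TCP at [0.194, -0.647, 0.231] pointing down, gripper open.
Joint ranges: [-2.63, 2.63], [-0.94, 2.18], [0.31, 2.57], [-1.31, 4.45], [0, 2.66], [-2.55, 2.55]. Speed limits (rad/s): [2.57, 2.57, 3.14, 3.14, 3.14, 3.14].

### API

Orientations are given as a rotation vector (axis times angle).
In Python, from workcell import bot, read_camera gives the robot as it stands.
- The arm moves only by the tool arm_command, never from a script. Its argument "rows" is a list of rows, each an object with "delta_rot": the turn, a rotation vector about the tool's x, y, z in rad, a list of three; "xyz": the shift along the tool's x, y, z in m, a list of three; "gripper": the finger opening in m, from 0 to 0.0854. A call has 1 to 12 rows; each row shifts and turns the commanded pose from where the row before left it, along the tool's axes as they then stand; what a row does not reach is not made up. A row lasts 1/10 s, in which the tool goes at most 50 mm and 8.59 degrees, less where a joint would pass 70% of its speed; a pose out of reach is approached as far as the arm can. A call is refused whole if a number of a shift passes 0.05 or a number of a turn 0.15, either way. A call with a gripper value outside its range is refused whole. The fingers move at their own pace and stop on an object; "force" is the grip in N (left out, the last holds). Time passes only in rows, so rows that do not move let the fingers close. It gives the time, the measured TCP pose, the force and the opening at its end, in the units of the state.
- bot.read_state(): the state, without advancing time (a new reading comes with each control period).
- read_camera(name): name is "scene" or "top" or "wrist"; returns a dict with "pixels" (420x560x3 uint8, red, green, blue), "range_z" (420x560 float32, m along the optical axis (not along the pixel's ray), 0 where there is no reading), "intrinsics" (3x3 intrinsics, pixels), "dist_coeffs" ([k1, k2, p1, p2, k3] as OpenCV has them; the pictures are not rectified), "camera_from_world" (4x4, takes a point from world to camera coordinates). Camera axes: x right, y up, looking along -z (the intrinsics and any distortion apply to the point x, -y, -z); pixel columns grow to the right and rows downward; lengths in m; the calibration is good to about 2 mm. A picture is of the moment at which its call begins.
- bot.finish_job(): hands the job in, once; it reports no verdict.
The state is a dict: "time": time; "q": joint angles; "joint_vel": joint speeds; "joint_torque": joint torques, N m; "tool_pos": TCP position; "tcp_rot": TCP orientation; "wrist_force": force on the tool from outside, world axes, zero at the start; "torque": the same for the moment, N m; "width": opening from 0.0 (shut) to 1.0 (fully open).
Only numpy, scipy, OpenCV 4.12 (cv2) and the standard library are available. Lean on these libraries where they do the work, as an engineer would, in place of code of your own. Each camera call takes 0.05 s, during which the arm holds its last target.

## Working session

There is one attempt and no reset: what is moved stays moved. The work goes in short steps, Python scripts to look and compute and a tool call to move; the robot and the scene stay as the last step left them, time stands still between calls to the robot, and variables do not carry over. Pictures are saved under pics/ and viewed, and the job is handed in when it is done.

Besides the shell and the picture viewer there is one more tool, called after "Request:" by a JSON object that holds its "op" and its "data", one argument or row to a line. arm_command: Moves the arm, as the interface text tells. Its arguments: {"type":"object","properties":{"rows":{"type":"array","items":{"type":"object","properties":{"delta_rot":{"type":"array","items":{"type":"number"}},"xyz":{"type":"array","items":{"type":"number"}},"gripper":{"type":"number"}}}},"force":{"type":"number"}},"required":["rows"]}

```bash
ls; mkdir -p pics; cat > h.py <<'E'
import numpy as np, cv2
from workcell import bot, read_camera
def cap(n,f):
    c=read_camera(n); cv2.imwrite('pics/'+f+'.png',c['pixels'][:,:,::-1]); np.savez('pics/'+f+'.npz',**{k:np.array(v) for k,v in c.items()}); return c
E
python3 - <<'E'
from h import *
for n in ['scene','top','wrist']:
    c=cap(n,n+'0'); print(n,c['intrinsics'],c['dist_coeffs'],c['camera_from_world'])
print(bot.read_state())
E
```

```text
pics
scene [[505.07528189   0.         291.06056519]
 [  0.         505.07528189 205.95036686]
 [  0.           0.           1.        ]] [-0.04580618  0.          0.          0.          0.        ] [[ 0.65628361 -0.75450293 -0.00414044 -0.28201877]
 [ 0.45017558  0.38715725  0.80464353 -0.36426171]
 [-0.6055029  -0.52993829  0.59374375 -1.27413548]
 [ 0.          0.          0.          1.        ]]
top [[432.93668612   0.         277.40751347]
 [  0.         432.93668612 208.61621196]
 [  0.           0.           1.        ]] [-0.07204782  0.          0.          0.          0.        ] [[ 1.04037230e-03 -9.99999426e-01 -2.55252205e-04  1.49963936e-01]
 [ 9.78225461e-01  9.64743467e-04  2.07542808e-01 -5.64445043e-01]
 [-2.07542443e-01 -4.65615995e-04  9.78225903e-01 -1.34963959e+00]
 [ 0.00000000e+00  0.00000000e+00  0.00000000e+00  1.00000000e+00]]
wrist [[355.77771279   0.         277.5997648 ]
 [  0.         355.77771279 204.41014272]
 [  0.           0.           1.        ]] [0.03062508 0.         0.         0.         0.        ] [[ 0.28635386 -0.95812254 -0.00163481 -0.67416205]
 [ 0.92333936  0.276413   -0.26653382  0.03379417]
 [ 0.25582394  0.0748135   0.96382418 -0.37847626]
 [ 0.          0.          0.          1.        ]]
{'time': 0.15, 'q': array([-1.31690052e+00,  2.64617614e-01,  1.60506430e+00, -4.54045185e-06,
        1.27373586e+00, -3.69558921e-02]), 'joint_vel': array([-3.18467696e-04, -5.81784487e-03, -4.04772185e-03,  5.57653522e-05,
       -3.50154149e-04,  1.08845053e-03]), 'joint_torque': array([-2.23046345e-04, -5.15908027e+01, -3.67961025e+01, -5.75540298e-05,
        8.14820174e-03, -1.78936222e-05]), 'tool_pos': array([ 0.19338322, -0.64609918,  0.23022061]), 'tcp_rot': array([-2.51899638e+00,  1.87539219e+00,  2.23820348e-03]), 'wrist_force': array([0.1990059 , 0.57337305, 0.43577123]), 'torque': array([-0.0091432 ,  0.04287833,  0.01243125]), 'width': 1.0016394148298156}
```

View pics/top0.png

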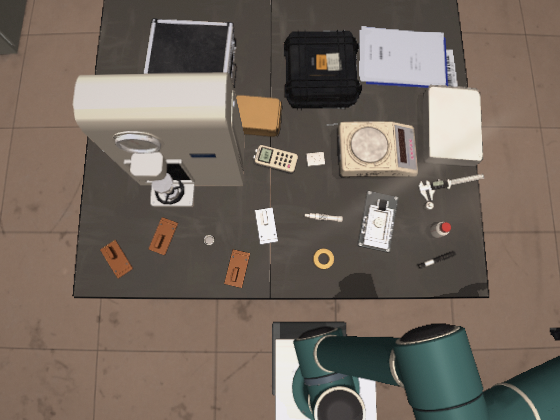

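View pics/scene0.png

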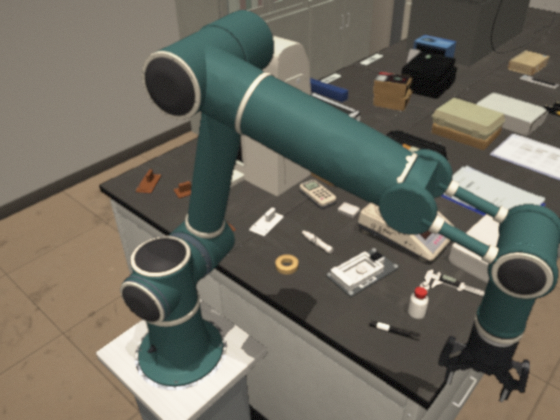

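The top view shows the plate at about (265,225) and the cassette at about (379,220). The brown look-alikes are at the left. I'll zoom in with the depth data next.

```bash
cat >> h.py <<'E'
def cloud(c):
    K=np.array(c['intrinsics']);d=np.array(c['dist_coeffs']);T=np.array(c['camera_from_world']);z=np.array(c['range_z'])
    v,u=np.mgrid[0:z.shape[0],0:z.shape[1]]
    p=cv2.undistortPoints(np.stack([u,v],-1).reshape(-1,1,2).astype(np.float64),K,d).reshape(z.shape+(2,))
    P=np.stack([p[...,0]*z,-p[...,1]*z,-z],-1)
    W=(P-T[:3,3])@T[:3,:3]
    W[z==0]=np.nan
    return W
def pix2plane(c,uv,zp):
    K=np.array(c['intrinsics']);d=np.array(c['dist_coeffs']);T=np.array(c['camera_from_world'])
    p=cv2.undistortPoints(np.array(uv,float).reshape(-1,1,2),K,d).reshape(-1,2)
    D=np.c_[p[:,0],-p[:,1],-np.ones(len(p))]@T[:3,:3]; o=-T[:3,:3].T@T[:3,3]
    return o+D*((zp-o[2])/D[:,2])[:,None]
def proj(c,W):
    K=np.array(c['intrinsics']);d=np.array(c['dist_coeffs']);T=np.array(c['camera_from_world'])
    P=np.atleast_2d(W)@T[:3,:3].T+T[:3,3]; P=P*[1,-1,-1]
    return cv2.projectPoints(P.reshape(-1,1,3),np.zeros(3),np.zeros(3),K,d)[0].reshape(-1,2)
def ortho(c,x0,x1,y0,y1,zp,res,f):
    # rectified top view at height zp; up=+x, left=+y
    xs=np.arange(x1,x0,-res); ys=np.arange(y1,y0,-res)
    X,Y=np.meshgrid(xs,ys,indexing='ij')
    uv=proj(c,np.stack([X,Y,np.full_like(X,zp)],-1).reshape(-1,3)).reshape(X.shape+(2,)).astype(np.float32)
    im=cv2.remap(np.array(c['pixels']),uv[...,0],uv[...,1],cv2.INTER_CUBIC)
    cv2.imwrite('pics/'+f+'.png',im[:,:,::-1]); return im
E
python3 - <<'E'
from h import *
c=dict(np.load('pics/top0.npz'))
W=cloud(c)
for uv in [(265,225),(379,220),(379,208),(258,240)]: print(uv,W[uv[1],uv[0]])
im=c['pixels'][:,:,::-1]
cv2.imwrite('pics/z1.png',np.hstack([cv2.resize(im[195:255,235:300],None,fx=6,fy=6,interpolation=2),cv2.resize(im[185:255,350:405],None,fx=6,fy=6,interpolation=2)[:360]]))
E
```

```text
(265, 225) [0.51846377 0.19195624 0.0112954 ]
(379, 220) [ 0.53461315 -0.18967121  0.01704091]
(379, 208) [ 0.57079292 -0.18609955  0.0400031 ]
(258, 240) [ 0.46988235  0.21548733 -0.00279168]
```

View pics/z1.png

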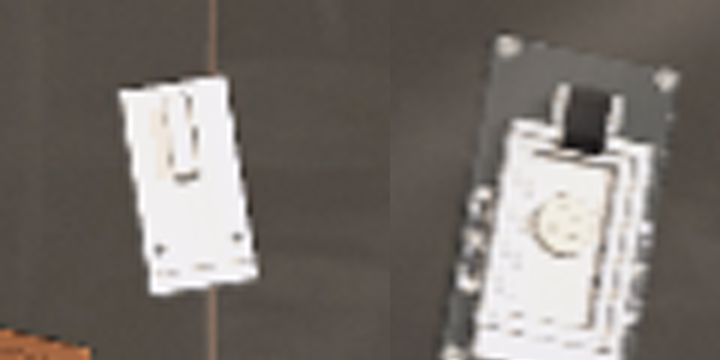

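```bash
cat >> h.py <<'E'
from scipy.spatial.transform import Rotation as Ro
def tcp():
    s=bot.read_state(); return np.array(s['tool_pos']),Ro.from_rotvec(s['tcp_rot']),s
def plan(p1,R1,p0=None,R0=None,vmax=0.05,wmax=0.149,n=None):
    """straight rows: shift in tool frame as it stands, then turn"""
    if p0 is None: p0,R0,_=tcp()
    dr=(R0.inv()*R1).as_rotvec()
    d=np.asarray(p1)-p0
    if n is None: n=int(np.ceil(max(np.linalg.norm(d)/vmax,np.linalg.norm(dr)/wmax)))
    print('n',n)
    R=R0
    for i in range(n):
        print(np.round(R.inv().apply(d/n),4),np.round(dr/n,4)); R=R*Ro.from_rotvec(dr/n)
E
python3 - <<'E'
from h import *
c=dict(np.load('pics/wrist0.npz'));T=c['camera_from_world']
p,R,s=tcp()
o=-T[:3,:3].T@T[:3,3]
print('cam in tool',R.inv().apply(o-p),'axis in tool',R.inv().apply(-T[2,:3]),'up',R.inv().apply(T[1,:3]))
print(R.as_matrix())
# detect plate outline top0
c=dict(np.load('pics/top0.npz'));W=cloud(c)
g=c['pixels'].astype(int).min(-1)
reg=np.zeros_like(g,bool);reg[195:255,245:285]=1
m=(g>150)&reg
uv=np.argwhere(m)[:,::-1]
P=pix2plane(c,uv,0.006)[:,:2].astype(np.float32)
r=cv2.minAreaRect(P);print(r,cv2.boxPoints(r))
P=pix2plane(c,[(350+(500-390)/6,185+45/6),(350+(665-390)/6,185+75/6)],0.008);print(P)
ortho(c,0.43,0.66,-0.29,-0.07,0.032,0.0004,'o1')
E
```

```text
cam in tool [ 1.22741420e-04 -6.80421724e-02 -1.42465284e-01] axis in tool [6.68269390e-05 2.66594281e-01 9.63808842e-01] up [ 4.68275159e-04 -9.63808747e-01  2.66594222e-01]
[[ 2.86769108e-01 -9.57999616e-01 -4.62630153e-04]
 [-9.57997991e-01 -2.86769474e-01  1.76551847e-03]
 [-1.82403422e-03 -6.30973995e-05 -9.99998334e-01]]
((0.5186746120452881, 0.18901319801807404), (0.11645094305276871, 0.059191830456256866), 9.441056251525879) [[0.45638314 0.20865735]
 [0.4660925  0.15026727]
 [0.5809661  0.16936904]
 [0.57125676 0.22775912]]
[[ 0.63170246 -0.15973336  0.008     ]
 [ 0.61433833 -0.25350643  0.008     ]]
```

View pics/o1.png

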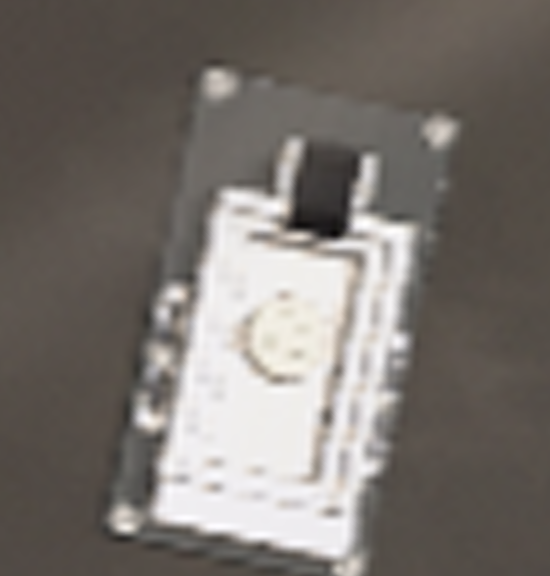

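View pics/wrist0.png

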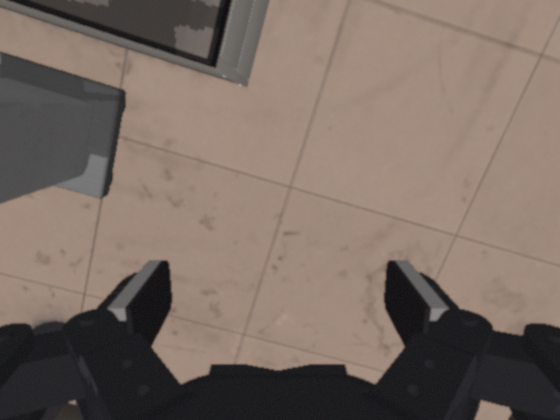

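```bash
cat >> h.py <<'E'
def Rtool(yaw,tilt=0):
    # tool x=-obj y, y=-obj x, z down; tilt>0: obj rotated about its y (nose -x... ) by tilt
    o=Ro.from_euler('z',yaw)*Ro.from_euler('y',tilt)
    M=o.as_matrix(); return Ro.from_matrix(np.c_[-M[:,1],-M[:,0],-M[:,2]])
E
python3 - <<'E'
from h import *
plan([0.53,-0.2,0.16],Rtool(0.165))
E
```

```text
n 12
[-0.0276 -0.0375  0.0059] [0.     0.0002 0.0105]
[-0.028  -0.0372  0.0059] [0.     0.0002 0.0105]
[-0.0283 -0.0369  0.0059] [0.     0.0002 0.0105]
[-0.0287 -0.0366  0.0059] [0.     0.0002 0.0105]
[-0.0291 -0.0363  0.0059] [0.     0.0002 0.0105]
[-0.0295 -0.036   0.0059] [0.     0.0002 0.0105]
[-0.0299 -0.0357  0.0059] [0.     0.0002 0.0105]
[-0.0302 -0.0354  0.0059] [0.     0.0002 0.0105]
[-0.0306 -0.0351  0.0059] [0.     0.0002 0.0105]
[-0.031  -0.0348  0.0059] [0.     0.0002 0.0105]
[-0.0313 -0.0344  0.0059] [0.     0.0002 0.0105]
[-0.0317 -0.0341  0.0059] [0.     0.0002 0.0105]
```

Request:
{"op": "arm_command", "data": {
  "rows": [
    {"xyz": [-0.028, -0.0375, 0.006], "delta_rot": [0, 0, 0.0105]},
    {"xyz": [-0.028, -0.037, 0.006], "delta_rot": [0, 0, 0.0105]},
    {"xyz": [-0.028, -0.037, 0.006], "delta_rot": [0, 0, 0.0105]},
    {"xyz": [-0.029, -0.0365, 0.006], "delta_rot": [0, 0, 0.0105]},
    {"xyz": [-0.029, -0.0365, 0.006], "delta_rot": [0, 0, 0.0105]},
    {"xyz": [-0.0295, -0.036, 0.006], "delta_rot": [0, 0, 0.0105]},
    {"xyz": [-0.03, -0.036, 0.006], "delta_rot": [0, 0, 0.0105]},
    {"xyz": [-0.03, -0.0355, 0.006], "delta_rot": [0, 0, 0.0105]},
    {"xyz": [-0.0305, -0.035, 0.006], "delta_rot": [0, 0, 0.0105]},
    {"xyz": [-0.031, -0.035, 0.006], "delta_rot": [0, 0, 0.0105]},
    {"xyz": [-0.031, -0.0345, 0.006], "delta_rot": [0, 0, 0.0105]},
    {"xyz": [-0.0315, -0.034, 0.006], "delta_rot": [0, 0, 0.0105]}
  ]
}}

```text
invalid input
```

```bash
python3 - <<'E'
from h import *
p,R,s=tcp();print(p,R.as_matrix()[:,0],s['time'],s['wrist_force'],s['joint_vel'])
cap('wrist','w1')
E
```

```text
[ 0.19338322 -0.64609918  0.23022061] [ 0.28676911 -0.95799799 -0.00182403] 0.15 [0.1990059  0.57337305 0.43577123] [-3.18467696e-04 -5.81784487e-03 -4.04772185e-03  5.57653522e-05
 -3.50154149e-04  1.08845053e-03]
```

View pics/w1.png

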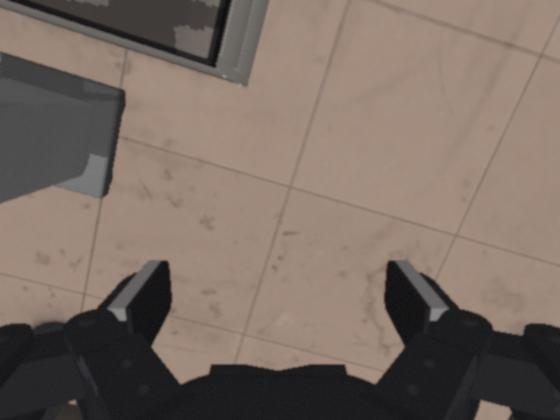

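The call was refused, probably because the rows left out the gripper value. I'll include it.

Request:
{"op": "arm_command", "data": {
  "rows": [
    {"xyz": [-0.028, -0.0375, 0.006], "delta_rot": [0, 0, 0.0105], "gripper": 0.085},
    {"xyz": [-0.028, -0.037, 0.006], "delta_rot": [0, 0, 0.0105], "gripper": 0.085},
    {"xyz": [-0.028, -0.037, 0.006], "delta_rot": [0, 0, 0.0105], "gripper": 0.085},
    {"xyz": [-0.029, -0.0365, 0.006], "delta_rot": [0, 0, 0.0105], "gripper": 0.085},
    {"xyz": [-0.029, -0.0365, 0.006], "delta_rot": [0, 0, 0.0105], "gripper": 0.085},
    {"xyz": [-0.0295, -0.036, 0.006], "delta_rot": [0, 0, 0.0105], "gripper": 0.085},
    {"xyz": [-0.03, -0.036, 0.006], "delta_rot": [0, 0, 0.0105], "gripper": 0.085},
    {"xyz": [-0.03, -0.0355, 0.006], "delta_rot": [0, 0, 0.0105], "gripper": 0.085},
    {"xyz": [-0.0305, -0.035, 0.006], "delta_rot": [0, 0, 0.0105], "gripper": 0.085},
    {"xyz": [-0.031, -0.035, 0.006], "delta_rot": [0, 0, 0.0105], "gripper": 0.085},
    {"xyz": [-0.031, -0.0345, 0.006], "delta_rot": [0, 0, 0.0105], "gripper": 0.085},
    {"xyz": [-0.0315, -0.034, 0.006], "delta_rot": [0, 0, 0.0105], "gripper": 0.085}
  ]
}}

```text
time: 1.4
tool_pos: [0.5313, -0.1994, 0.1591]
tcp_rot: [-2.396, 2.031, -0.0]
wrist_force: [0.3, -0.5, 1.1]
width: 0.994
```

```bash
python3 - <<'E'
from h import *
p,R,s=tcp();print(p,R.as_matrix()[:,0],s['time'],s['wrist_force'],s['joint_vel'])
cap('wrist','w1')
E
```

```text
[ 0.53129855 -0.19936106  0.15908406] [ 1.63688507e-01 -9.86512054e-01  1.97809431e-04] 1.4 [ 0.31654886 -0.5255912   1.13312704] [ 0.80780872  0.27484721 -0.18880521 -0.00252092 -0.09451842  0.90446861]
```

View pics/w1.png

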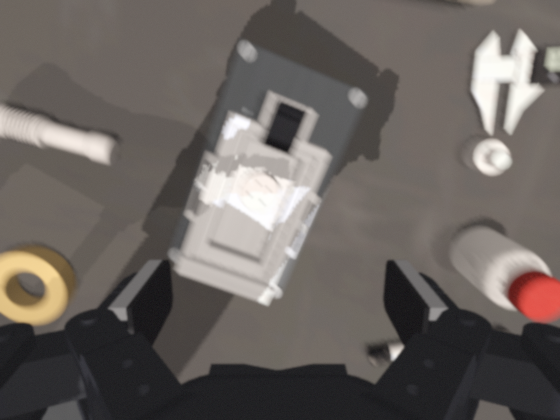

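The cassette fills the middle of the view: catch at (285,125), lip near (225,280), and the four base screws at (247,50), (357,97), (177,257) and one near (265,295). The arm was still moving, so I'll retake now that it has settled.

```bash
python3 - <<'E'
from h import *
c=cap('wrist','w2')
p,R,s=tcp();print(p,s['time'],s['joint_vel'])
im=c['pixels'][20:320,150:390,::-1]
cv2.imwrite('pics/w2z.png',cv2.resize(im,None,fx=2,fy=2,interpolation=cv2.INTER_CUBIC))
W=cloud(c)
for uv in [(270,180),(250,240),(225,283)]: print(W[uv[1],uv[0]])
E
```

```text
[ 0.5325642  -0.19643301  0.15828919] 1.5 [-0.07259082 -0.01736663  0.01242386 -0.06137233  0.02389728 -0.06433402]
[ 0.54351868 -0.18550896  0.01507691]
[ 0.48789497 -0.17691085  0.01210817]
[ 0.45730883 -0.16277634  0.03708376]
```

View pics/w2z.png

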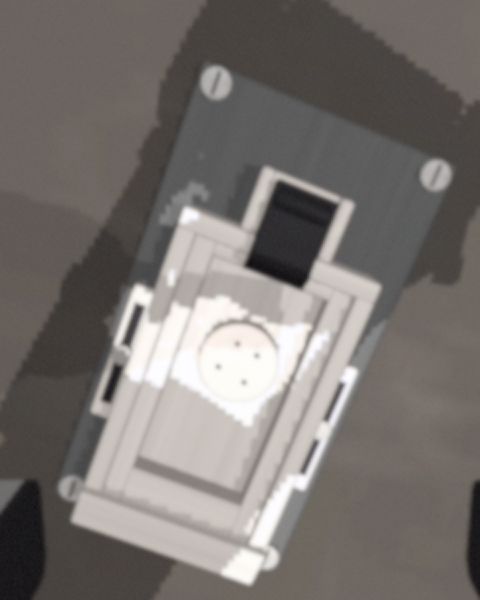

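```bash
python3 - <<'E'
from h import *
c=dict(np.load('pics/w2.npz'))
def g(l,z): return pix2plane(c,[(150+(u)/2-.25,20+v/2-.25) for u,v in l],z)
scr=g([(216,82),(436,175),(71,488),(266,559)],0.010)
lip=g([(72,520),(250,585),(86,487),(278,551)],0.038)
end=g([(187,207),(380,285)],0.032)
np.set_printoptions(precision=4,suppress=True)
print(scr);print(lip);print(end)
d=(scr[0]+scr[1]-scr[2]-scr[3])[:2]; print('yaw screws',np.arctan2(d[1],d[0]),'sides',np.arctan2(*(scr[0]-scr[2])[[1,0]]),np.arctan2(*(scr[1]-scr[3])[[1,0]]),'mid',scr.mean(0),np.linalg.norm(d)/2)
for a in (lip[:2],end): 
    e=a[0]-a[1]; print('yaw',np.arctan2(e[1],e[0])-np.pi/2,np.linalg.norm(e))
W=cloud(c); yaw=-0.19
o=scr.mean(0)[:2]
R2=np.array([[np.cos(yaw),np.sin(yaw)],[-np.sin(yaw),np.cos(yaw)]])
L=(W[...,:2]-o)@R2.T
for y0 in (-28,-15,28):
  m=(abs(L[...,1]*1e3-y0)<3)
  xs=L[m][:,0]*1e3; zs=W[m][:,2]*1e3
  print(y0,[(b,round(float(np.median(zs[(xs>=b)&(xs<b+2)])),1)) for b in range(-90,96,2) if ((xs>=b)&(xs<b+2)).sum()>0])
E
```

```text
[[ 0.6319 -0.1617  0.01  ]
 [ 0.6125 -0.252   0.01  ]
 [ 0.4554 -0.1236  0.01  ]
 [ 0.4351 -0.2147  0.01  ]]
[[ 0.4555 -0.1311  0.038 ]
 [ 0.4381 -0.2072  0.038 ]
 [ 0.4708 -0.1352  0.038 ]
 [ 0.4555 -0.2159  0.038 ]]
[[ 0.5856 -0.1592  0.032 ]
 [ 0.5692 -0.2353  0.032 ]]
yaw screws -0.2098124483338226 sides -0.2126383681982235 -0.20699712055496378 mid [ 0.5337 -0.188   0.01  ] 0.18095922877612486
yaw -0.22424388217768687 0.07800209384644743
yaw -0.21249526658879492 0.07790464477749724
-28 [(-90, 34.4), (-88, 34.5), (-86, 35.8), (-84, 35.9), (-82, 36.7), (-80, 37.1), (-78, 33.4), (-76, 34.2), (-74, 26.5), (-72, 26.2), (-70, 26.3), (-68, 26.9), (-66, 26.2), (-64, 26.0), (-62, 26.3), (-60, 26.3), (-58, 26.2), (-56, 26.4), (-54, 26.1), (-52, 26.1), (-50, 26.1), (-48, 26.0), (-46, 26.4), (-44, 25.9), (-42, 26.1), (-40, 25.8), (-38, 26.3), (-36, 26.1), (-34, 25.8), (-32, 26.1), (-30, 26.2), (-28, 26.2), (-26, 26.0), (-24, 26.1), (-22, 26.0), (-20, 25.9), (-18, 26.2), (-16, 26.1), (-14, 26.2), (-12, 26.0), (-10, 25.9), (-8, 26.3), (-6, 26.1), (-4, 25.9), (-2, 26.0), (0, 26.0), (2, 26.2), (
[... 2111 characters left out ...]
, 183.8), (-22, 177.5), (-20, 26.2), (-18, 26.4), (-16, 25.9), (-14, 25.8), (-12, 25.7), (-10, 26.2), (-8, 238.5), (-6, 26.5), (-4, 26.3), (-2, 26.3), (0, 26.1), (2, 245.6), (4, 246.3), (6, 241.0), (8, 243.9), (10, 26.2), (12, 26.2), (14, 25.8), (16, 25.8), (18, 26.2), (20, 26.3), (22, 26.1), (24, 26.1), (26, 25.9), (28, 26.2), (30, 26.1), (32, 26.0), (34, 25.6), (36, 26.4), (38, 32.0), (40, 32.0), (42, 32.2), (44, 28.7), (46, 7.8), (48, 7.8), (50, 8.1), (52, 8.2), (54, 7.8), (56, 7.7), (58, 8.1), (60, 8.4), (62, 8.4), (64, 8.3), (66, 7.9), (68, 8.5), (70, 7.9), (72, 8.0), (74, 7.9), (76, 8.2), (78, 8.1), (80, 7.8), (82, 7.8), (84, 7.7), (86, 7.9), (88, 7.9), (90, 8.1), (92, 7.8), (94, 8.0)]
```

```bash
python3 - <<'E'
from h import *
np.set_printoptions(precision=4,suppress=True)
c=dict(np.load('pics/w2.npz'))
W=cloud(c)
c2=np.array([0.5337,-0.188]); yaw=-0.21
for it in range(3):
    R2=np.array([[np.cos(yaw),np.sin(yaw)],[-np.sin(yaw),np.cos(yaw)]])
    L=(W[...,:2]-c2)@R2.T*1e3; Z=W[...,2]*1e3
    def edge(ax,lo,hi,olo,ohi,thr=29,z0=22,z1=40):
        o=1-ax; pts=[]
        for b in np.arange(olo,ohi,2):
            m=(L[...,o]>=b)&(L[...,o]<b+2)&(L[...,ax]>lo)&(L[...,ax]<hi)&(Z>z0)&(Z<z1)
            a=L[m][:,ax]; hgh=Z[m]>thr
            if hgh.sum()<2 or (~hgh).sum()<2: continue
            # best split
            s=np.sort(a); best=min(((np.sum(hgh!=(a>t)),t) for t in s)) ; best2=min(((np.sum(hgh!=(a<t)),t) for t in s))
            k=min(best,best2); pts.append((b+1,k[1]))
        pts=np.array(pts); 
        f=np.polyfit(pts[:,0],pts[:,1],1) if len(pts)>2 else None
        return f,np.median(pts[:,1]),pts[:,1].std(),len(pts)
    e=[edge(0,28,41,-30,-14),edge(0,28,41,14,30),edge(0,28,41,-30,30)]
    l=edge(0,-80,-66,-30,30,thr=30.5)
    print('end',e);print('lip',l)
    for nm,a in (('right',edge(1,-37,-26,-60,30)),('left',edge(1,26,37,-60,30))): print(nm,a)
    for nm,lo,hi in (('oR',-46,-34),('oL',34,46)): print(nm,edge(1,lo,hi,-60,30,thr=20,z0=2))
    break
E
```

```text
end [(array([ 0.0177, 36.7035]), np.float64(36.30865891076979), np.float64(0.1086051628333378), 8), (array([-0.0036, 36.2904]), np.float64(36.20881492204635), np.float64(0.15599774294111937), 8), (array([-0.0007, 36.2182]), np.float64(36.26423657298338), np.float64(0.22478106258351574), 18)]
lip (array([  0.0048, -74.3306]), np.float64(-74.23381306260117), np.float64(0.32730633797793435), 30)
right (array([ -0.0013, -31.8482]), np.float64(-31.837695736521002), np.float64(0.18972680913921067), 45)
left (array([ 0.0007, 32.9253]), np.float64(32.957940659850735), np.float64(0.1363150109803524), 45)
oR (array([ -0.0058, -44.0448]), np.float64(-43.845219400816234), np.float64(0.47763499219754607), 45)
oL (array([-0.0001, 42.502 ]), np.float64(42.46283480002689), np.float64(0.2318633954285428), 45)
```

```bash
python3 - <<'E'
from h import *
plan([0.54,0.19,0.16],Rtool(0.165),n=9)
E
```

```text
n 9
[-0.0422 -0.0081 -0.0001] [-0.      0.0002  0.0006]
[-0.0422 -0.0081 -0.0001] [-0.      0.0002  0.0006]
[-0.0422 -0.008  -0.0001] [-0.      0.0002  0.0006]
[-0.0422 -0.008  -0.0001] [-0.      0.0002  0.0006]
[-0.0422 -0.008  -0.0001] [-0.      0.0002  0.0006]
[-0.0422 -0.008  -0.0001] [-0.      0.0002  0.0006]
[-0.0422 -0.0079 -0.0002] [-0.      0.0002  0.0006]
[-0.0422 -0.0079 -0.0002] [-0.      0.0002  0.0006]
[-0.0422 -0.0079 -0.0002] [-0.      0.0002  0.0006]
```

Request:
{"op": "arm_command", "data": {
  "rows": [
    {"xyz": [-0.042, -0.008, 0], "delta_rot": [0, 0, 0], "gripper": 0.085},
    {"xyz": [-0.042, -0.008, 0], "delta_rot": [0, 0, 0], "gripper": 0.085},
    {"xyz": [-0.042, -0.008, 0], "delta_rot": [0, 0, 0], "gripper": 0.085},
    {"xyz": [-0.042, -0.008, 0], "delta_rot": [0, 0, 0], "gripper": 0.085},
    {"xyz": [-0.042, -0.008, 0], "delta_rot": [0, 0, 0], "gripper": 0.085},
    {"xyz": [-0.042, -0.008, 0], "delta_rot": [0, 0, 0], "gripper": 0.085},
    {"xyz": [-0.042, -0.008, 0], "delta_rot": [0, 0, 0], "gripper": 0.085},
    {"xyz": [-0.042, -0.008, 0], "delta_rot": [0, 0, 0], "gripper": 0.085},
    {"xyz": [-0.042, -0.008, 0], "delta_rot": [0, 0, 0], "gripper": 0.085},
    {"xyz": [0, 0, 0], "delta_rot": [0, 0, 0], "gripper": 0.085},
    {"xyz": [0, 0, 0], "delta_rot": [0, 0, 0], "gripper": 0.085}
  ]
}}

```text
time: 2.6
tool_pos: [0.5393, 0.1838, 0.1591]
tcp_rot: [2.398, -2.028, 0.0]
wrist_force: [0.2, 0.1, 0.4]
width: 0.998
```

```bash
python3 - <<'E'
from h import *
np.set_printoptions(precision=4,suppress=True)
c=cap('wrist','w3')
p,R,s=tcp();print(p,R.as_matrix()[:,0],s['time'],s['wrist_force'])
W=cloud(c);Z=W[...,2]*1e3
v,u=np.mgrid[0:420,0:560]
m=(Z>2.5)&(Z<50)&(np.hypot(W[...,0]-.52,W[...,1]-.19)<.09)
n,lab=cv2.connectedComponents(m.astype(np.uint8)); k=np.bincount(lab[m]).argmax()
mm=lab==k; r=cv2.minAreaRect(W[mm][:,:2].astype(np.float32)); print(n,r)
b=m&(Z>20); r=cv2.minAreaRect(W[b][:,:2].astype(np.float32)); print('bar',r,b.sum(),np.median(Z[b]))
b=m&(Z>32); r=cv2.minAreaRect(W[b][:,:2].astype(np.float32)); print('bartop',r,b.sum(),np.median(Z[b]),W[b].mean(0))
E
```

```text
[0.5393 0.1829 0.1591] [ 0.1646 -0.9864  0.0008] 2.65 [-0.266  -0.4037  0.052 ]
6 ((0.5192941427230835, 0.18995992839336395), (0.11706103384494781, 0.05998602509498596), 9.32745361328125)
bar ((0.5418896079063416, 0.19376102089881897), (0.043511468917131424, 0.013827729970216751), 9.442705154418945) 1047 37.65924056886556
bartop ((0.5418354272842407, 0.1937520056962967), (0.04340162128210068, 0.013827729970216751), 9.442704200744629) 1008 37.70778628760594 [0.5429 0.1936 0.0375]
```

View pics/w3.png

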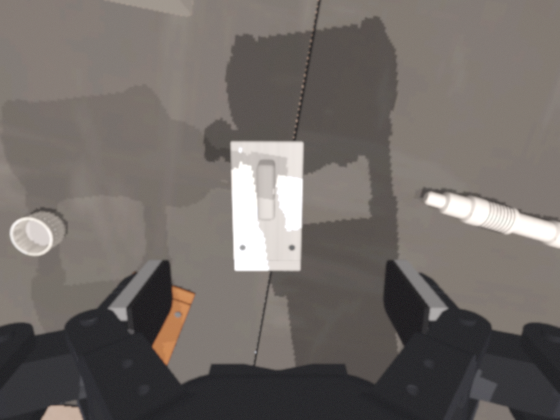

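```bash
python3 - <<'E'
from h import *
plan([0.5419,0.1938,0.010],Rtool(0.164),n=6)
E
```

```text
n 6
[-0.0017 -0.0007  0.0248] [ 0.0001 -0.0001  0.0002]
[-0.0017 -0.0007  0.0248] [ 0.0001 -0.0001  0.0002]
[-0.0017 -0.0007  0.0248] [ 0.0001 -0.0001  0.0002]
[-0.0017 -0.0007  0.0248] [ 0.0001 -0.0001  0.0002]
[-0.0017 -0.0007  0.0248] [ 0.0001 -0.0001  0.0002]
[-0.0017 -0.0007  0.0248] [ 0.0001 -0.0001  0.0002]
```

Request:
{"op": "arm_command", "data": {
  "rows": [
    {"xyz": [-0.0035, -0.0015, 0.025], "delta_rot": [0, 0, 0], "gripper": 0.045},
    {"xyz": [-0.0035, -0.0015, 0.025], "delta_rot": [0, 0, 0], "gripper": 0.045},
    {"xyz": [-0.0035, -0.0012, 0.025], "delta_rot": [0, 0, 0], "gripper": 0.045},
    {"xyz": [0, 0, 0.025], "delta_rot": [0, 0, 0], "gripper": 0.045},
    {"xyz": [0, 0, 0.025], "delta_rot": [0, 0, 0], "gripper": 0.045},
    {"xyz": [0, 0, 0.014], "delta_rot": [0, 0, 0], "gripper": 0.045},
    {"xyz": [0, 0, 0], "delta_rot": [0, 0, 0], "gripper": 0.045},
    {"xyz": [0, 0, 0], "delta_rot": [0, 0, 0], "gripper": 0.045}
  ]
}}

```text
time: 3.45
tool_pos: [0.5424, 0.1939, 0.0207]
tcp_rot: [-2.395, 2.032, -0.0]
wrist_force: [-0.6, 0.0, 0.2]
width: 0.527
```

```bash
python3 - <<'E'
from h import *
c=cap('wrist','w4')
p,R,s=tcp();print(p,R.as_matrix()[:,0],s['time'],s['wrist_force'])
plan([0.5419,0.1938,0.010],Rtool(0.164),n=1)
E
```

```text
[0.5430661  0.19431518 0.02149717] [ 1.63211829e-01 -9.86591028e-01 -2.05438740e-04] 3.5 [-0.87918164  0.41310281  0.23179695]
n 1
[0.0003 0.0013 0.0115] [-0.0019  0.0002 -0.0001]
```

View pics/w4.png

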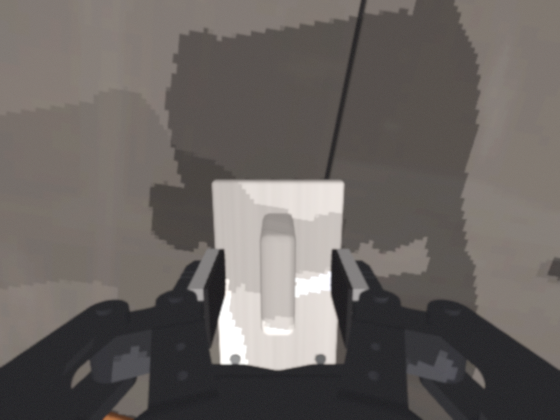

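Request:
{"op": "arm_command", "data": {
  "rows": [
    {"xyz": [0, 0.001, 0.01], "delta_rot": [0, 0, 0], "gripper": 0.045},
    {"xyz": [0, 0, 0], "delta_rot": [0, 0, 0], "gripper": 0.03},
    {"xyz": [0, 0, 0], "delta_rot": [0, 0, 0], "gripper": 0.01},
    {"xyz": [0, 0, 0], "delta_rot": [0, 0, 0], "gripper": 0.005},
    {"xyz": [0, 0, 0], "delta_rot": [0, 0, 0], "gripper": 0.005},
    {"xyz": [0, 0, 0], "delta_rot": [0, 0, 0], "gripper": 0.005},
    {"xyz": [0, 0, 0], "delta_rot": [0, 0, 0], "gripper": 0.005}
  ],
  "force": 80
}}

```text
time: 4.2
tool_pos: [0.5412, 0.1947, 0.0107]
tcp_rot: [-2.396, 2.031, -0.0]
wrist_force: [-0.8, 1.0, 2.2]
width: 0.149
```

```bash
python3 - <<'E'
from h import *
p,R,s=tcp();print(p,R.as_matrix()[:,0],s['time'],s['wrist_force'],s['width'])
E
```

```text
[0.54121533 0.19470806 0.01066393] [ 1.64151832e-01 -9.86435067e-01 -1.84070578e-04] 4.2 [-0.80057833  1.03604529  2.1861499 ] 0.14906877424737489
```

Request:
{"op": "arm_command", "data": {
  "rows": [
    {"xyz": [0, 0, -0.01], "delta_rot": [0, 0, 0], "gripper": 0.005},
    {"xyz": [0, 0, -0.03], "delta_rot": [0, 0, 0], "gripper": 0.005},
    {"xyz": [0, 0, -0.04], "delta_rot": [0, 0, 0], "gripper": 0.005},
    {"xyz": [0, 0, -0.03], "delta_rot": [0, 0, 0], "gripper": 0.005},
    {"xyz": [0, 0, 0], "delta_rot": [0, 0, 0], "gripper": 0.005},
    {"xyz": [0, 0, 0], "delta_rot": [0, 0, 0], "gripper": 0.005}
  ]
}}

```text
time: 4.8
tool_pos: [0.5412, 0.1945, 0.121]
tcp_rot: [-2.396, 2.03, -0.001]
wrist_force: [-0.5, 0.6, -1.3]
width: 0.151
```

```bash
cat >> h.py <<'E'
C=np.array([0.5107,-0.1825,0.026]); YAW=-0.21; OFF=np.array([0.0805,0,0.0107])
def tgt(x,z,tilt=0.25,y=0.,off=None):
    """tip (mm) in cassette axes, z over seat -> TCP pose"""
    o=Ro.from_euler('z',YAW); pl=o*Ro.from_euler('y',-tilt)
    return C+o.apply(np.array([x,y,z])/1e3)+pl.apply(OFF if off is None else off), Rtool(YAW,-tilt)
def tip():
    p,R,s=tcp(); M=R.as_matrix(); pl=Ro.from_matrix(np.c_[-M[:,1],-M[:,0],-M[:,2]]); o=Ro.from_euler('z',YAW)
    t=o.inv().apply(p-pl.apply(OFF)-C)*1e3; e=(o.inv()*pl).as_euler('zyx')
    f=o.inv().apply(s['wrist_force']); tq=o.inv().apply(s['torque'])
    print('t',round(s['time'],2),'tip',t.round(1),'euler zyx',e.round(3),'F',f.round(1),'T',tq.round(2),'w',round(s['width'],3))
E
python3 - <<'E'
from h import *
np.set_printoptions(precision=4,suppress=True)
p,R,s=tcp();print(p,s['time'],s['wrist_force'],s['torque'],s['width'])
p1,R1=tgt(-30,30); print(p1); plan(p1,R1)
E
```

```text
[0.5412 0.1945 0.121 ] 4.8 [-0.4675  0.5966 -1.3069] [ 0.0381  0.0078 -0.0095] 0.1507808723558272
[ 0.5551 -0.192   0.0863]
n 8
[0.0479 0.0062 0.0043] [0.0307 0.0059 0.0466]
[0.0482 0.0041 0.0045] [0.0307 0.0059 0.0466]
[0.0483 0.002  0.0046] [0.0307 0.0059 0.0466]
[ 0.0483 -0.0001  0.0049] [0.0307 0.0059 0.0466]
[ 0.0482 -0.0022  0.0052] [0.0307 0.0059 0.0466]
[ 0.048  -0.0043  0.0056] [0.0307 0.0059 0.0466]
[ 0.0477 -0.0063  0.0061] [0.0307 0.0059 0.0466]
[ 0.0474 -0.0083  0.0066] [0.0307 0.0059 0.0466]
```

Request:
{"op": "arm_command", "data": {
  "rows": [
    {"xyz": [0.0349, 0.0045, 0.0031], "delta_rot": [0.0223, 0.0043, 0.0339], "gripper": 0.005},
    {"xyz": [0.035, 0.0036, 0.0032], "delta_rot": [0.0223, 0.0043, 0.0339], "gripper": 0.005},
    {"xyz": [0.0351, 0.0024, 0.0033], "delta_rot": [0.0223, 0.0043, 0.0339], "gripper": 0.005},
    {"xyz": [0.0351, 0.0012, 0.0034], "delta_rot": [0.0223, 0.0043, 0.0339], "gripper": 0.005},
    {"xyz": [0.0351, 0.0001, 0.0035], "delta_rot": [0.0223, 0.0043, 0.0339], "gripper": 0.005},
    {"xyz": [0.0351, -0.001, 0.0037], "delta_rot": [0.0223, 0.0043, 0.0339], "gripper": 0.005},
    {"xyz": [0.035, -0.0021, 0.0039], "delta_rot": [0.0223, 0.0043, 0.0339], "gripper": 0.005},
    {"xyz": [0.0349, -0.0032, 0.0041], "delta_rot": [0.0223, 0.0043, 0.0339], "gripper": 0.005},
    {"xyz": [0.0348, -0.0042, 0.0043], "delta_rot": [0.0223, 0.0043, 0.0339], "gripper": 0.005},
    {"xyz": [0.0347, -0.0052, 0.0046], "delta_rot": [0.0223, 0.0043, 0.0339], "gripper": 0.005},
    {"xyz": [0.0345, -0.0062, 0.0049], "delta_rot": [0.0223, 0.0043, 0.0339], "gripper": 0.005}
  ]
}}

```text
time: 5.9
tool_pos: [0.5511, -0.1927, 0.0825]
tcp_rot: [-1.869, 2.314, -0.283]
wrist_force: [-0.7, -0.6, -2.7]
width: 0.149
```

Request:
{"op": "arm_command", "data": {
  "rows": [
    {"xyz": [0, 0, 0], "delta_rot": [0, 0, 0], "gripper": 0.005},
    {"xyz": [0, 0, 0], "delta_rot": [0, 0, 0], "gripper": 0.005},
    {"xyz": [0, 0, 0], "delta_rot": [0, 0, 0], "gripper": 0.005}
  ]
}}

```text
time: 6.2
tool_pos: [0.5523, -0.1911, 0.0839]
tcp_rot: [-1.871, 2.311, -0.284]
wrist_force: [0.2, -0.3, -2.2]
width: 0.148
```

```bash
python3 - <<'E'
from h import *
tip()
c=cap('wrist','w5');cap('scene','s5');tip()
p1,R1=tgt(-44,8); print(p1); plan(p1,R1,n=3)
E
```

```text
t 6.2 tip [-33.    0.2  28. ] euler zyx [ 0.    -0.245  0.   ] F [ 0.2 -0.3 -2.2] T [ 0.01  0.23 -0.02] w 0.148
t 6.3 tip [-32.1   0.5  28.8] euler zyx [ 0.001 -0.247  0.   ] F [-0.2  0.5 -1.1] T [-0.03  0.17  0.04] w 0.153
[ 0.54136149 -0.18903527  0.06428338]
n 3
[0.0002 0.0056 0.0057] [0.0011 0.     0.0005]
[0.0002 0.0056 0.0057] [0.0011 0.     0.0005]
[0.0002 0.0056 0.0057] [0.0011 0.     0.0005]
```

View pics/w5.png

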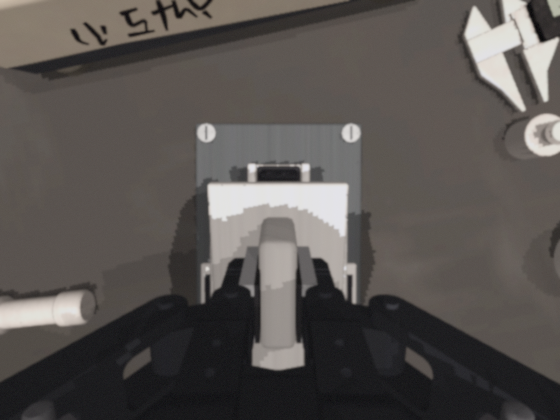

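```bash
python3 - <<'E'
import cv2
im=cv2.imread('pics/s5.png')[190:330,280:440]; cv2.imwrite('pics/s5z.png',cv2.resize(im,None,fx=4,fy=4,interpolation=2))
E
```

```text
(no output)
```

View pics/s5z.png

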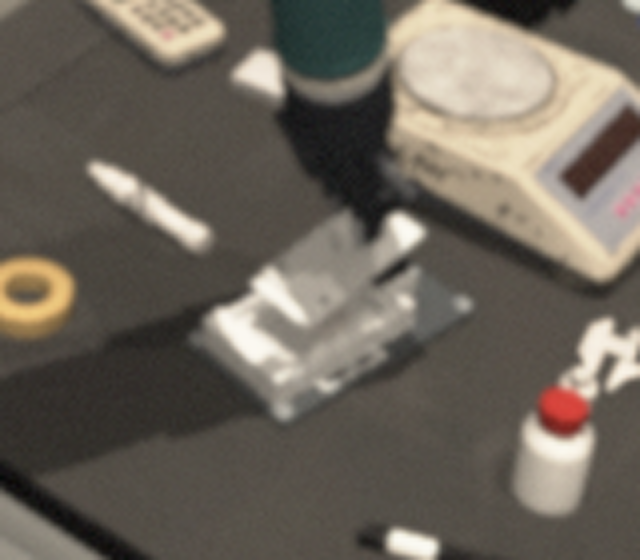

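Request:
{"op": "arm_command", "data": {
  "rows": [
    {"xyz": [0, 0.0056, 0.0057], "delta_rot": [0.001, 0, 0], "gripper": 0.005},
    {"xyz": [0, 0.0056, 0.0057], "delta_rot": [0.001, 0, 0], "gripper": 0.005},
    {"xyz": [0, 0.0056, 0.0057], "delta_rot": [0.001, 0, 0], "gripper": 0.005},
    {"xyz": [0, 0, 0], "delta_rot": [0, 0, 0], "gripper": 0.005},
    {"xyz": [0, 0, 0], "delta_rot": [0, 0, 0], "gripper": 0.005}
  ]
}}

```text
time: 6.8
tool_pos: [0.5414, -0.1895, 0.0644]
tcp_rot: [-1.869, 2.309, -0.291]
wrist_force: [0.4, 0.6, -0.8]
width: 0.147
```

```bash
python3 - <<'E'
from h import *
tip()
c=cap('wrist','w6')
W=cloud(c)
# measure plate in cassette frame from depth
o=Ro.from_euler('z',YAW); L=o.inv().apply((W-C).reshape(-1,3)).reshape(W.shape)*1e3
g=c['pixels'].astype(int).min(-1)
for y in (-22,-17,17,22):
    m=(abs(L[...,1]-y)<1.5)&(L[...,2]>12)&(L[...,2]<50)&(L[...,0]>20)&(L[...,0]<80)
    a=L[m]; f=np.polyfit(a[:,0],a[:,2],1); print(y,m.sum(),f.round(3),np.std(a[:,2]-np.polyval(f,a[:,0])).round(2),a[:,0].min().round(1),a[:,0].max().round(1))
p1,R1=tgt(-44,3); plan(p1,R1,n=1)
E
```

```text
t 6.8 tip [-43.9  -0.5   8. ] euler zyx [-0.    -0.251 -0.001] F [ 0.3  0.7 -0.8] T [-0.    0.13 -0.01] w 0.147
-22 554 [ 0.246 25.879] 0.73 31.7 68.7
-17 549 [ 0.141 31.909] 2.83 35.4 68.8
17 547 [ 0.147 31.539] 2.76 35.4 68.8
22 560 [ 0.243 25.917] 0.75 28.9 68.8
n 1
[-0.0006  0.0021  0.0052] [-0.0015 -0.0008  0.    ]
```

Request:
{"op": "arm_command", "data": {
  "rows": [
    {"xyz": [-0.0005, 0.0012, 0.005], "delta_rot": [0, 0, 0], "gripper": 0.005},
    {"xyz": [0, 0, 0], "delta_rot": [0, 0, 0], "gripper": 0.005},
    {"xyz": [0, 0.0002, 0.001], "delta_rot": [0, 0, 0], "gripper": 0.005},
    {"xyz": [0, 0, 0], "delta_rot": [0, 0, 0], "gripper": 0.005}
  ]
}}

```text
time: 7.25
tool_pos: [0.5421, -0.1893, 0.0587]
tcp_rot: [-1.868, 2.309, -0.292]
wrist_force: [-0.5, 0.4, -1.6]
width: 0.145
```

```bash
python3 - <<'E'
from h import *
tip()
E
```

```text
t 7.25 tip [-43.1  -0.2   2.3] euler zyx [-0.    -0.251 -0.001] F [-0.5  0.3 -1.6] T [ 0.04  0.17 -0.  ] w 0.145
```

Request:
{"op": "arm_command", "data": {
  "rows": [
    {"xyz": [0, 0.0002, 0.0008], "delta_rot": [0, 0, 0], "gripper": 0.005},
    {"xyz": [0, 0, 0], "delta_rot": [0, 0, 0], "gripper": 0.005},
    {"xyz": [0, 0.0002, 0.0006], "delta_rot": [0, 0, 0], "gripper": 0.005},
    {"xyz": [0, 0, 0], "delta_rot": [0, 0, 0], "gripper": 0.005}
  ]
}}

```text
time: 7.65
tool_pos: [0.542, -0.1893, 0.0573]
tcp_rot: [-1.868, 2.309, -0.292]
wrist_force: [-0.6, 0.7, -3.1]
width: 0.148
```

```bash
python3 - <<'E'
from h import *
tip()
E
```

```text
t 7.65 tip [-43.2  -0.1   0.9] euler zyx [-0.    -0.251 -0.001] F [-0.7  0.5 -3.1] T [-0.    0.2   0.03] w 0.148
```

Request:
{"op": "arm_command", "data": {
  "rows": [
    {"xyz": [0, 0.0001, 0.0005], "delta_rot": [0, 0, 0], "gripper": 0.005},
    {"xyz": [0, 0, 0], "delta_rot": [0, 0, 0], "gripper": 0.005},
    {"xyz": [0, 0, 0], "delta_rot": [0, 0, 0], "gripper": 0.005}
  ]
}}

```text
time: 7.95
tool_pos: [0.5421, -0.1893, 0.0567]
tcp_rot: [-1.868, 2.309, -0.292]
wrist_force: [-0.1, 0.3, -2.0]
width: 0.15
```

```bash
python3 - <<'E'
from h import *
tip()
E
```

```text
t 7.95 tip [-43.2  -0.1   0.4] euler zyx [-0.    -0.251 -0.001] F [-0.2  0.2 -2. ] T [0.06 0.17 0.01] w 0.15
```

Request:
{"op": "arm_command", "data": {
  "rows": [
    {"xyz": [0, 0.0001, 0.0004], "delta_rot": [0, 0, 0], "gripper": 0.005},
    {"xyz": [0, 0, 0], "delta_rot": [0, 0, 0], "gripper": 0.005},
    {"xyz": [0, 0, 0], "delta_rot": [0, 0, 0], "gripper": 0.005}
  ]
}}

```text
time: 8.25
tool_pos: [0.5422, -0.1894, 0.0565]
tcp_rot: [-1.868, 2.309, -0.293]
wrist_force: [-0.5, -0.3, -2.0]
width: 0.15
```

```bash
python3 - <<'E'
from h import *
tip()
E
```

```text
t 8.25 tip [-43.1  -0.2   0.1] euler zyx [-0.    -0.252 -0.001] F [-0.4 -0.4 -2. ] T [ 0.09  0.16 -0.02] w 0.15
```

Request:
{"op": "arm_command", "data": {
  "rows": [
    {"xyz": [0, 0.0015, -0.0004], "delta_rot": [0, 0, 0], "gripper": 0.005},
    {"xyz": [0, 0.0015, -0.0004], "delta_rot": [0, 0, 0], "gripper": 0.005},
    {"xyz": [0, 0.0015, -0.0004], "delta_rot": [0, 0, 0], "gripper": 0.005},
    {"xyz": [0, 0.0015, -0.0004], "delta_rot": [0, 0, 0], "gripper": 0.005},
    {"xyz": [0, 0.0015, -0.0004], "delta_rot": [0, 0, 0], "gripper": 0.005},
    {"xyz": [0, 0.001, -0.0002], "delta_rot": [0, 0, 0], "gripper": 0.005},
    {"xyz": [0, 0, 0], "delta_rot": [0, 0, 0], "gripper": 0.005}
  ]
}}

```text
time: 8.95
tool_pos: [0.5333, -0.1874, 0.0564]
tcp_rot: [-1.868, 2.309, -0.292]
wrist_force: [-0.6, 0.3, -1.6]
width: 0.153
```

```bash
python3 - <<'E'
from h import *
tip()
E
```

```text
t 8.95 tip [-52.1  -0.1   0. ] euler zyx [-0.    -0.251 -0.001] F [-0.7  0.2 -1.6] T [-0.04  0.29 -0.01] w 0.153
```

Request:
{"op": "arm_command", "data": {
  "rows": [
    {"xyz": [0, 0.001, -0.0003], "delta_rot": [0, 0, 0], "gripper": 0.005},
    {"xyz": [0, 0.001, -0.0002], "delta_rot": [0, 0, 0], "gripper": 0.005},
    {"xyz": [0, 0.001, -0.0003], "delta_rot": [0, 0, 0], "gripper": 0.005},
    {"xyz": [0, 0, 0], "delta_rot": [0, 0, 0], "gripper": 0.005}
  ]
}}

```text
time: 9.35
tool_pos: [0.5303, -0.1868, 0.0564]
tcp_rot: [-1.868, 2.309, -0.292]
wrist_force: [0.5, 0.5, -0.5]
width: 0.148
```

```bash
python3 - <<'E'
from h import *
tip()
E
```

```text
t 9.35 tip [-55.2  -0.1   0. ] euler zyx [-0.    -0.251 -0.001] F [ 0.4  0.6 -0.5] T [0.   0.23 0.08] w 0.148
```

Request:
{"op": "arm_command", "data": {
  "rows": [
    {"xyz": [0, 0.001, -0.0003], "delta_rot": [0, 0, 0], "gripper": 0.005},
    {"xyz": [0, 0.001, -0.0002], "delta_rot": [0, 0, 0], "gripper": 0.005},
    {"xyz": [0, 0, 0], "delta_rot": [0, 0, 0], "gripper": 0.005}
  ]
}}

```text
time: 9.65
tool_pos: [0.5283, -0.1864, 0.0564]
tcp_rot: [-1.868, 2.309, -0.292]
wrist_force: [-0.1, 1.0, -0.8]
width: 0.148
```

```bash
python3 - <<'E'
from h import *
tip()
c=cap('scene','s7')
im=c['pixels'][190:330,280:440,::-1]; cv2.imwrite('pics/s7z.png',cv2.resize(im,None,fx=4,fy=4,interpolation=2))
E
```

```text
t 9.65 tip [-57.3  -0.1   0. ] euler zyx [-0.    -0.251 -0.001] F [-0.3  1.  -0.8] T [-0.04  0.15 -0.03] w 0.148
```

View pics/s7z.png

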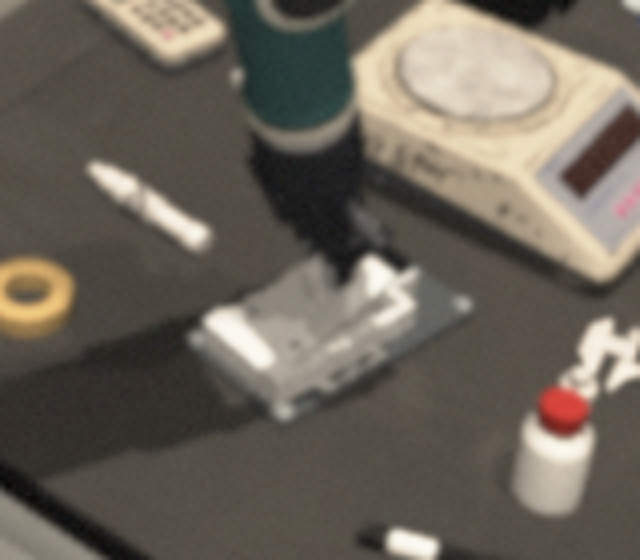

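The tongue looks to be under the lip, near (240,335) in the zoomed view. I'll push home in small steps.

Request:
{"op": "arm_command", "data": {
  "rows": [
    {"xyz": [0, 0.001, -0.0003], "delta_rot": [0, 0, 0], "gripper": 0.005},
    {"xyz": [0, 0.001, -0.0002], "delta_rot": [0, 0, 0], "gripper": 0.005},
    {"xyz": [0, 0, 0], "delta_rot": [0, 0, 0], "gripper": 0.005}
  ]
}}

```text
time: 10.0
tool_pos: [0.5271, -0.1862, 0.0568]
tcp_rot: [-1.867, 2.308, -0.294]
wrist_force: [2.1, 0.0, -2.2]
width: 0.148
```

```bash
python3 - <<'E'
from h import *
tip()
E
```

```text
t 10.0 tip [-58.5  -0.2   0.3] euler zyx [-0.    -0.253 -0.001] F [ 2.   0.5 -2.2] T [ 0.07 -0.28  0.02] w 0.148
```

Request:
{"op": "arm_command", "data": {
  "rows": [
    {"xyz": [0, 0.0007, -0.0002], "delta_rot": [0, 0, 0], "gripper": 0.005},
    {"xyz": [0, 0, 0], "delta_rot": [0, 0, 0], "gripper": 0.005}
  ]
}}

```text
time: 10.2
tool_pos: [0.5268, -0.1862, 0.057]
tcp_rot: [-1.867, 2.308, -0.295]
wrist_force: [5.1, -0.4, -3.1]
width: 0.151
```

```bash
python3 - <<'E'
from h import *
tip()
E
```

```text
t 10.2 tip [-58.7  -0.2   0.5] euler zyx [-0.    -0.254 -0.001] F [ 5.1  0.6 -3.1] T [ 0.12 -0.76 -0.02] w 0.151
```

Request:
{"op": "arm_command", "data": {
  "rows": [
    {"xyz": [0, -0.0015, 0.0004], "delta_rot": [0, 0, 0], "gripper": 0.005},
    {"xyz": [0, 0.0001, 0.0005], "delta_rot": [0, 0, 0], "gripper": 0.005},
    {"xyz": [0, 0, 0], "delta_rot": [0, 0, 0], "gripper": 0.005}
  ]
}}

```text
time: 10.5
tool_pos: [0.5274, -0.1862, 0.0562]
tcp_rot: [-1.869, 2.309, -0.292]
wrist_force: [1.8, -0.5, 1.4]
width: 0.151
```

```bash
python3 - <<'E'
from h import *
tip()
E
```

```text
t 10.5 tip [-58.2  -0.2  -0.2] euler zyx [ 0.    -0.251 -0.001] F [ 1.9 -0.1  1.4] T [ 0.05  0.02 -0.04] w 0.151
```

Request:
{"op": "arm_command", "data": {
  "rows": [
    {"xyz": [0, 0.0001, 0.0005], "delta_rot": [0, 0, 0], "gripper": 0.005},
    {"xyz": [0, 0, 0], "delta_rot": [0, 0, 0], "gripper": 0.005}
  ]
}}

```text
time: 10.7
tool_pos: [0.5275, -0.1863, 0.0559]
tcp_rot: [-1.868, 2.308, -0.293]
wrist_force: [1.0, 0.2, 4.6]
width: 0.152
```

```bash
python3 - <<'E'
from h import *
tip()
E
```

```text
t 10.7 tip [-58.1  -0.2  -0.5] euler zyx [-0.    -0.252 -0.001] F [0.9 0.4 4.6] T [ 0.07  0.34 -0.05] w 0.152
```

Request:
{"op": "arm_command", "data": {
  "rows": [
    {"xyz": [0, 0.0001, 0.0005], "delta_rot": [0, 0, 0], "gripper": 0.005},
    {"xyz": [0, 0, 0], "delta_rot": [0, 0, 0], "gripper": 0.005}
  ]
}}

```text
time: 10.9
tool_pos: [0.5277, -0.1863, 0.0556]
tcp_rot: [-1.868, 2.308, -0.293]
wrist_force: [0.5, 0.6, 6.8]
width: 0.147
```

```bash
python3 - <<'E'
from h import *
tip()
E
```

```text
t 10.9 tip [-57.9  -0.2  -0.8] euler zyx [-0.    -0.252 -0.001] F [0.3 0.6 6.8] T [ 0.09  0.52 -0.03] w 0.147
```

Request:
{"op": "arm_command", "data": {
  "rows": [
    {"xyz": [0, -0.0001, -0.0006], "delta_rot": [0, 0, 0], "gripper": 0.005},
    {"xyz": [0, 0.001, -0.0003], "delta_rot": [0, 0, 0], "gripper": 0.005},
    {"xyz": [0, 0, 0], "delta_rot": [0, 0, 0], "gripper": 0.005}
  ]
}}

```text
time: 11.2
tool_pos: [0.5273, -0.1863, 0.0562]
tcp_rot: [-1.867, 2.308, -0.295]
wrist_force: [4.2, 0.1, 4.3]
width: 0.148
```

```bash
python3 - <<'E'
from h import *
tip()
E
```

```text
t 11.2 tip [-58.2  -0.2  -0.3] euler zyx [-0.    -0.254 -0.001] F [4.1 1.  4.3] T [ 0.2  -0.31 -0.07] w 0.148
```

Request:
{"op": "arm_command", "data": {
  "rows": [
    {"xyz": [0, 0.001, -0.0002], "delta_rot": [0, 0, 0], "gripper": 0.005},
    {"xyz": [0, 0, 0], "delta_rot": [0, 0, 0], "gripper": 0.005}
  ]
}}

```text
time: 11.4
tool_pos: [0.527, -0.1863, 0.0566]
tcp_rot: [-1.866, 2.307, -0.297]
wrist_force: [6.6, 0.1, 3.6]
width: 0.148
```

```bash
python3 - <<'E'
from h import *
tip()
c=cap('wrist','w8')
W=cloud(c)
o=Ro.from_euler('z',YAW); L=o.inv().apply((W-C).reshape(-1,3)).reshape(W.shape)*1e3
for y in (-24,-21,21,24):
    m=(abs(L[...,1]-y)<1.5)&(L[...,2]>15)&(L[...,2]<50)&(L[...,0]>15)&(L[...,0]<80)
    a=L[m]; f=np.polyfit(a[:,0],a[:,2],1); print(y,m.sum(),f.round(3),np.std(a[:,2]-np.polyval(f,a[:,0])).round(2),a[:,0].min().round(1),a[:,0].max().round(1))
E
```

```text
t 11.4 tip [-58.4  -0.3  -0.1] euler zyx [-0.001 -0.255 -0.001] F [6.5 1.5 3.6] T [ 0.2  -0.82 -0.05] w 0.148
-24 588 [ 0.251 21.562] 0.73 15.2 54.1
-21 553 [ 0.19  24.216] 2.79 19.0 54.1
21 556 [ 0.222 22.716] 1.9 17.6 54.2
24 599 [ 0.248 21.578] 0.72 15.1 54.2
```

View pics/w8.png

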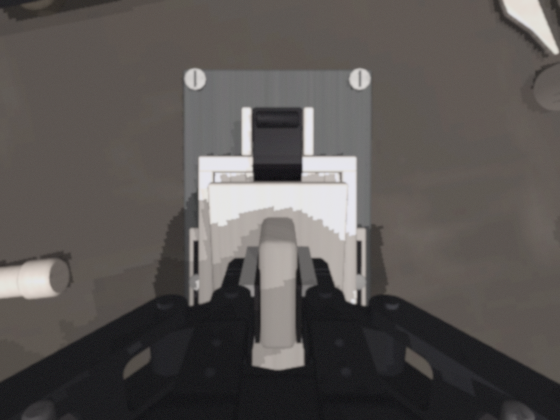

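```bash
python3 - <<'E'
from h import *
c=dict(np.load('pics/w8.npz'));W=cloud(c)
o=Ro.from_euler('z',YAW); L=o.inv().apply((W-C).reshape(-1,3)).reshape(W.shape)*1e3
for y in (-26,-20,20,26):
    m=(abs(L[...,1]-y)<1)&(L[...,0]>48)&(L[...,0]<75)
    a=L[m]; a=a[np.argsort(a[:,0])]
    print(y,[(round(x,1),round(z,1)) for x,_,z in a][::3])
im=c['pixels'][60:320,170:390,::-1]; cv2.imwrite('pics/w8z.png',cv2.resize(im,None,fx=2.3,fy=2.3,interpolation=2))
E
```

```text
-26 [(np.float64(48.0), np.float64(34.0)), (np.float64(48.0), np.float64(33.5)), (np.float64(48.4), np.float64(33.9)), (np.float64(48.8), np.float64(34.3)), (np.float64(48.9), np.float64(33.9)), (np.float64(49.3), np.float64(35.1)), (np.float64(49.3), np.float64(33.2)), (np.float64(49.7), np.float64(33.4)), (np.float64(50.1), np.float64(34.4)), (np.float64(50.1), np.float64(33.5)), (np.float64(50.5), np.float64(34.5)), (np.float64(51.0), np.float64(34.9)), (np.float64(51.0), np.float64(34.4)), (np.float64(51.4), np.float64(34.8)), (np.float64(51.4), np.float64(34.1)), (np.float64(51.8), np.float64(34.6)), (np.float64(52.2), np.float64(35.8)), (np.float64(52.2), np.float64(34.6)), (np.float64(52.6), np.float64(35.6)), (np.float64(53.1), np.float64(35.0)), (np.float64(53.1), np.float64(34.0)), (np.float64(53.5), np.float64(34.7)), (np.float64(53.5), np.float64(33.9)), (np.float64(54.1), np.float64(32.0)), (np.float64(56.1), np.float64(-0.3)), (np.float64(56.7), np.float64(-0.1)), (np.float64(57.1), np.float64(0.7)), (np.float64(57.2), np.float64(-0.3)), (np.float64(57.7), np.float64(-0
[... 7700 characters left out ...]
 np.float64(5.7)), (np.float64(65.4), np.float64(6.5)), (np.float64(65.6), np.float64(4.5)), (np.float64(65.8), np.float64(6.8)), (np.float64(66.4), np.float64(6.5)), (np.float64(66.5), np.float64(5.6)), (np.float64(66.9), np.float64(6.6)), (np.float64(67.5), np.float64(5.8)), (np.float64(67.9), np.float64(6.5)), (np.float64(68.0), np.float64(5.4)), (np.float64(68.5), np.float64(5.2)), (np.float64(71.8), np.float64(-17.4)), (np.float64(72.5), np.float64(-18.3)), (np.float64(72.6), np.float64(-18.8)), (np.float64(73.2), np.float64(-18.9)), (np.float64(73.6), np.float64(-17.7)), (np.float64(74.1), np.float64(-17.4)), (np.float64(74.3), np.float64(-18.6)), (np.float64(74.8), np.float64(-17.9))]
```

View pics/w8z.png

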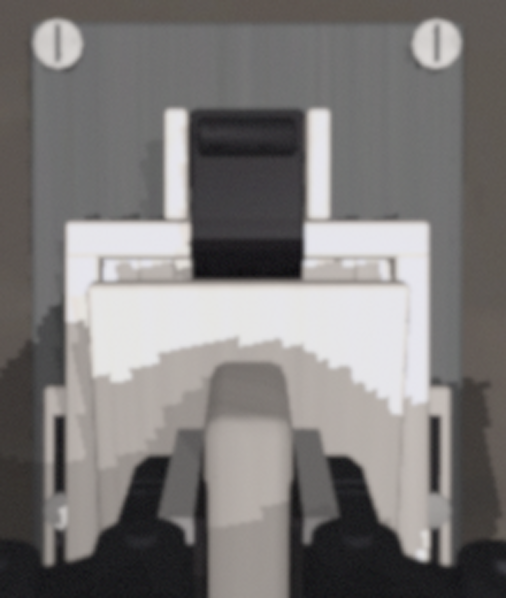

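Request:
{"op": "arm_command", "data": {
  "rows": [
    {"xyz": [0, -0.0009, 0.0037], "delta_rot": [-0.05, 0, 0], "gripper": 0.005},
    {"xyz": [0, 0, 0], "delta_rot": [0, 0, 0], "gripper": 0.005}
  ]
}}

```text
time: 11.65
tool_pos: [0.5284, -0.1867, 0.0524]
tcp_rot: [-1.891, 2.336, -0.239]
wrist_force: [4.2, -0.7, 3.2]
width: 0.147
```

```bash
python3 - <<'E'
from h import *
tip()
E
```

```text
t 11.65 tip [-58.5  -0.5  -0.2] euler zyx [ 0.    -0.203 -0.001] F [4.2 0.2 3.2] T [ 0.   -0.5  -0.03] w 0.147
```

Request:
{"op": "arm_command", "data": {
  "rows": [
    {"xyz": [0, 0.001, 0], "delta_rot": [0, 0, 0], "gripper": 0.005},
    {"xyz": [0, 0, 0], "delta_rot": [0, 0, 0], "gripper": 0.005}
  ]
}}

```text
time: 11.85
tool_pos: [0.5281, -0.1867, 0.053]
tcp_rot: [-1.889, 2.334, -0.244]
wrist_force: [7.0, -1.0, 1.5]
width: 0.15
```

```bash
python3 - <<'E'
from h import *
tip()
E
```

```text
t 11.85 tip [-58.7  -0.5   0. ] euler zyx [-0.    -0.207 -0.002] F [7.  0.5 1.5] T [ 0.06 -1.09 -0.07] w 0.15
```

The stop stays at the same tip x (-58.3 to -58.7) for different heights and tilts, so it is the back wall. I'll lower while keeping light pressure.

Request:
{"op": "arm_command", "data": {
  "rows": [
    {"xyz": [0, -0.0009, 0.003], "delta_rot": [-0.035, 0, 0], "gripper": 0.005},
    {"xyz": [0, -0.0003, 0.0028], "delta_rot": [-0.035, 0, 0], "gripper": 0.005},
    {"xyz": [0, 0, 0], "delta_rot": [0, 0, 0], "gripper": 0.005}
  ]
}}

```text
time: 12.15
tool_pos: [0.5298, -0.1871, 0.047]
tcp_rot: [-1.922, 2.374, -0.16]
wrist_force: [5.1, -2.0, 3.8]
width: 0.152
```

```bash
python3 - <<'E'
from h import *
tip()
E
```

```text
t 12.15 tip [-58.7  -0.5  -0.4] euler zyx [ 0.    -0.134 -0.001] F [ 5.4 -0.9  3.8] T [-0.03 -0.56 -0.06] w 0.152
```

Request:
{"op": "arm_command", "data": {
  "rows": [
    {"xyz": [0, -0.0003, 0.0024], "delta_rot": [-0.03, 0, 0], "gripper": 0.005},
    {"xyz": [0, 0, 0], "delta_rot": [0, 0, 0], "gripper": 0.005}
  ]
}}

```text
time: 12.35
tool_pos: [0.5303, -0.1871, 0.0446]
tcp_rot: [-1.934, 2.39, -0.126]
wrist_force: [4.9, -0.5, 4.0]
width: 0.147
```

```bash
python3 - <<'E'
from h import *
tip()
E
```

```text
t 12.35 tip [-58.8  -0.5  -0.4] euler zyx [ 0.    -0.104 -0.001] F [4.9 0.6 4. ] T [-0.09 -0.6  -0.03] w 0.147
```

Request:
{"op": "arm_command", "data": {
  "rows": [
    {"xyz": [0, -0.0007, 0.0024], "delta_rot": [-0.03, 0, 0], "gripper": 0.005},
    {"xyz": [0, 0, 0], "delta_rot": [0, 0, 0], "gripper": 0.005}
  ]
}}

```text
time: 12.55
tool_pos: [0.5306, -0.1873, 0.0423]
tcp_rot: [-1.947, 2.406, -0.089]
wrist_force: [2.8, -2.0, 5.7]
width: 0.149
```

```bash
python3 - <<'E'
from h import *
tip()
E
```

```text
t 12.55 tip [-59.1  -0.5  -0.3] euler zyx [ 0.    -0.073 -0.001] F [ 3.2 -1.3  5.7] T [-0.2  -0.44 -0.11] w 0.149
```

Request:
{"op": "arm_command", "data": {
  "rows": [
    {"xyz": [0, -0.0002, 0.0016], "delta_rot": [-0.02, 0, 0], "gripper": 0.005},
    {"xyz": [0, 0, 0], "delta_rot": [0, 0, 0], "gripper": 0.005}
  ]
}}

```text
time: 12.75
tool_pos: [0.5309, -0.1873, 0.0405]
tcp_rot: [-1.955, 2.416, -0.066]
wrist_force: [5.0, -2.5, 4.5]
width: 0.15
```

```bash
python3 - <<'E'
from h import *
tip()
E
```

```text
t 12.75 tip [-59.1  -0.5  -0.5] euler zyx [ 0.    -0.053 -0.001] F [ 5.4 -1.4  4.5] T [-0.18 -0.53 -0.07] w 0.15
```

Request:
{"op": "arm_command", "data": {
  "rows": [
    {"xyz": [0, -0.0005, 0.0016], "delta_rot": [-0.02, 0, 0], "gripper": 0.005},
    {"xyz": [0, 0, 0], "delta_rot": [0, 0, 0], "gripper": 0.005}
  ]
}}

```text
time: 12.95
tool_pos: [0.5311, -0.1873, 0.0388]
tcp_rot: [-1.964, 2.427, -0.041]
wrist_force: [4.4, -3.4, 3.2]
width: 0.152
```

```bash
python3 - <<'E'
from h import *
tip()
E
```

```text
t 12.95 tip [-59.1  -0.5  -0.5] euler zyx [ 0.    -0.032 -0.001] F [ 5.  -2.4  3.2] T [-0.3  -0.44 -0.08] w 0.152
```

Request:
{"op": "arm_command", "data": {
  "rows": [
    {"xyz": [0, -0.0003, 0.0012], "delta_rot": [-0.015, 0, 0], "gripper": 0.005},
    {"xyz": [0, 0, 0], "delta_rot": [0, 0, 0], "gripper": 0.005}
  ]
}}

```text
time: 13.15
tool_pos: [0.5314, -0.1873, 0.0375]
tcp_rot: [-1.97, 2.434, -0.022]
wrist_force: [4.6, -2.5, 3.4]
width: 0.148
```

```bash
python3 - <<'E'
from h import *
tip()
c=cap('wrist','w9')
im=c['pixels'][60:320,170:390,::-1]; cv2.imwrite('pics/w9z.png',cv2.resize(im,None,fx=2.3,fy=2.3,interpolation=2))
W=cloud(c)
o=Ro.from_euler('z',YAW); L=o.inv().apply((W-C).reshape(-1,3)).reshape(W.shape)*1e3
for y in (-26,-23,23,26):
    m=(abs(L[...,1]-y)<1)&(L[...,0]>45)&(L[...,0]<75)
    print(y,[(x,round(float(np.median(L[m&(abs(L[...,0]-x)<.5)][:,2])),1)) for x in range(46,70,1) if (m&(abs(L[...,0]-x)<.5)).any()])
E
```

```text
t 13.15 tip [-59.1  -0.4  -0.6] euler zyx [ 0.    -0.017 -0.001] F [ 5.  -1.5  3.4] T [-0.23 -0.49  0.1 ] w 0.148
-26 [(46, 7.1), (47, 7.2), (48, 7.1), (49, 7.3), (50, 7.0), (51, 6.8), (52, 6.7), (53, 7.3), (54, 7.2), (55, 7.3), (56, 7.2), (57, 6.9), (58, 3.6), (59, 0.4), (60, 0.1), (61, 4.9), (62, 5.9), (63, 6.0), (64, 6.0), (65, 6.2), (66, 6.2), (67, 6.1), (68, 5.5), (69, -8.1)]
-23 [(46, 6.9), (47, 7.1), (48, 7.1), (49, 7.2), (50, 7.0), (51, 7.0), (52, 7.7), (53, 7.4), (54, 7.2), (55, 7.2), (56, 7.2), (57, 6.9), (58, 1.0), (59, -0.0), (60, 0.1), (61, 5.4), (62, 5.9), (63, 6.4), (64, 5.7), (65, 6.0), (66, 6.3), (67, 5.8), (68, 5.6), (69, -8.5)]
23 [(46, 7.2), (47, 7.3), (48, 7.5), (49, 7.5), (50, 6.9), (51, 7.2), (52, 7.1), (53, 6.6), (54, 7.0), (55, 7.5), (56, 6.9), (57, 6.2), (58, 2.0), (59, 0.1), (60, -0.3), (61, 5.1), (62, 5.9), (63, 6.6), (64, 5.5), (65, 5.8), (66, 6.1), (67, 5.8), (68, 5.8), (69, -6.7)]
26 [(46, 7.3), (47, 7.2), (48, 6.9), (49, 7.4), (50, 7.0), (51, 7.2), (52, 7.2), (53, 7.6), (54, 7.0), (55, 7.0), (56, 7.2), (57, 6.5), (58, 1.9), (59, -0.1), (60, 0.1), (61, 6.2), (62, 5.8), (63, 6.2), (64, 6.0), (65, 5.9), (66, 5.8), (67, 5.7), (68, 5.8), (69, -7.2)]
```

View pics/w9z.png

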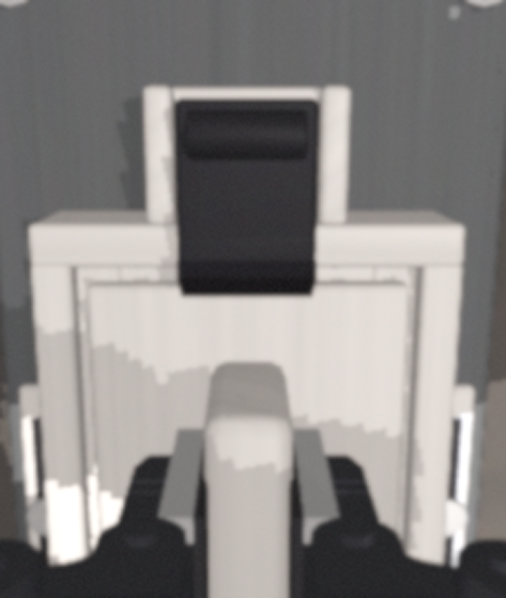

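```bash
python3 - <<'E'
from h import *
for f in ('w2','w8','w9'):
    c=dict(np.load(f'pics/{f}.npz'));W=cloud(c)
    o=Ro.from_euler('z',YAW); L=o.inv().apply((W-C).reshape(-1,3)).reshape(W.shape)*1e3
    m=(abs(L[...,1])<8)
    print(f,[(x,round(float(np.median(L[m&(abs(L[...,0]-x)<.5)][:,2])),1)) for x in range(50,96,1) if (m&(abs(L[...,0]-x)<.5)).any()])
E
```

```text
w2 [(50, -13.9), (51, -13.8), (52, -14.1), (53, -13.4), (56, 9.0), (57, 10.5), (58, 12.4), (59, 14.0), (60, 16.1), (61, 17.3), (62, 17.3), (63, 16.6), (64, 15.9), (65, 16.2), (66, 16.2), (67, 16.1), (68, 16.1), (69, 15.9), (70, 16.1), (71, 16.0), (72, 16.0), (73, 16.4), (74, 16.2), (75, 16.2), (76, 15.9), (77, 16.3), (78, 16.1), (79, 16.1), (80, 16.1), (81, 17.5), (82, 18.9), (83, 19.5), (84, 20.1), (85, 19.9), (86, 19.6), (87, 18.8), (88, 17.8), (89, 16.1), (90, 15.5), (91, 2.0), (92, 1.6), (93, -17.9), (94, -18.0), (95, -17.9)]
w8 [(50, 34.3), (51, 34.4), (52, 34.9), (53, 34.6), (54, 33.0), (56, 9.0), (57, 10.3), (58, 12.2), (59, 14.1), (60, 15.7), (61, 17.2), (62, 17.2), (63, 16.5), (64, 16.1), (65, 16.0), (66, 16.1), (67, 16.0), (68, 15.9), (69, 16.1), (70, 16.2), (71, 16.0), (72, 15.9), (73, 16.2), (74, 16.1), (75, 16.0), (76, 16.3), (77, 16.1), (78, 16.0), (79, 16.1), (80, 15.9), (81, 17.5), (82, 18.8), (83, 19.5), (84, 19.9), (85, 19.9), (86, 19.8), (87, 19.0), (88, 18.0), (89, 16.1), (90, 15.6)]
w9 [(50, 7.1), (51, 7.2), (52, 7.3), (53, 7.2), (54, 7.1), (55, 7.3), (56, 9.0), (57, 10.6), (58, 12.3), (59, 14.3), (60, 15.7), (61, 17.2), (62, 17.4), (63, 16.8), (64, 16.0), (65, 16.1), (66, 15.9), (67, 16.2), (68, 15.9), (69, 16.2), (70, 16.0), (71, 16.0), (72, 16.0), (73, 15.9), (74, 16.2), (75, 16.1), (76, 16.1), (77, 16.1), (78, 16.1), (79, 16.1), (80, 16.1), (81, 17.4), (82, 18.8), (83, 19.7), (84, 19.8), (85, 19.9), (86, 19.7), (87, 19.2), (88, 17.8), (89, 16.4), (90, 15.8), (91, 2.0), (92, 1.8), (93, -18.2), (94, -17.8), (95, -17.7)]
```

The plate's far edge is under the nose, and the nose is back at its closed place (x≈55.5). The plate top is still about 1 mm high, so I'll seat it fully.

Request:
{"op": "arm_command", "data": {
  "rows": [
    {"xyz": [0, -0.0004, 0.0008], "delta_rot": [-0.01, 0, 0], "gripper": 0.005},
    {"xyz": [0, 0, 0], "delta_rot": [0, 0, 0], "gripper": 0.005}
  ]
}}

```text
time: 13.4
tool_pos: [0.5315, -0.1873, 0.0368]
tcp_rot: [-1.975, 2.439, -0.01]
wrist_force: [4.2, -2.6, 5.6]
width: 0.146
```

```bash
python3 - <<'E'
from h import *
tip()
E
```

```text
t 13.4 tip [-59.1  -0.4  -0.5] euler zyx [ 0.    -0.007 -0.001] F [ 4.7 -1.6  5.6] T [-0.3  -0.38  0.08] w 0.146
```

Request:
{"op": "arm_command", "data": {
  "rows": [
    {"xyz": [0, -0.0006, 0.0005], "delta_rot": [-0.006, 0, 0], "gripper": 0.005},
    {"xyz": [0, 0, 0], "delta_rot": [0, 0, 0], "gripper": 0.005}
  ]
}}

```text
time: 13.6
tool_pos: [0.5314, -0.1873, 0.0366]
tcp_rot: [1.976, -2.441, 0.0]
wrist_force: [0.6, -2.7, 9.4]
width: 0.149
```

```bash
cat > chk.py <<'E'
from h import *
import sys
tip()
c=cap(sys.argv[2] if len(sys.argv)>2 else 'wrist',sys.argv[1]); W=cloud(c)
o=Ro.from_euler('z',YAW); L=o.inv().apply((W-C).reshape(-1,3)).reshape(W.shape)*1e3
def h(x,y,rx=1.,ry=2.):
    m=(abs(L[...,1]-y)<ry)&(abs(L[...,0]-x)<rx); return round(float(np.median(L[m][:,2])),2) if m.any() else None
print('plate/wall L',[(x,h(x,24)) for x in (-40,-30,-20,-10,0,10,20,30,40,50,55,64)])
print('plate/wall R',[(x,h(x,-24)) for x in (-40,-30,-20,-10,0,10,20,30,40,50,55,64)])
print('nose',[(x,h(x,0,.5,8)) for x in range(52,63)])
print('lip',[(x,h(x,0,.7,20)) for x in range(-64,-44,2)])
E
python3 chk.py w10
```

```text
t 13.6 tip [-59.3  -0.4  -0. ] euler zyx [ 0.     0.001 -0.001] F [ 1.2 -2.5  9.4] T [-0.26 -0.12  0.06] w 0.149
plate/wall L [(-40, None), (-30, None), (-20, None), (-10, None), (0, None), (10, 5.79), (20, 5.99), (30, 56.99), (40, 5.98), (50, 6.02), (55, 6.0), (64, 5.98)]
plate/wall R [(-40, None), (-30, None), (-20, None), (-10, None), (0, None), (10, None), (20, 6.19), (30, 56.91), (40, 6.04), (50, 6.06), (55, 6.05), (64, 6.16)]
nose [(52, 5.91), (53, 5.95), (54, 5.85), (55, 6.26), (56, 8.82), (57, 10.46), (58, 12.29), (59, 13.78), (60, 15.82), (61, 17.34), (62, 17.28)]
lip [(-64, None), (-62, None), (-60, None), (-58, None), (-56, None), (-54, None), (-52, None), (-50, None), (-48, None), (-46, None)]
```

The plate top reads 6.0 mm, level with the end wall, so it is flat and seated. I'll relieve the press, open and retreat.

Request:
{"op": "arm_command", "data": {
  "rows": [
    {"xyz": [0, 0, -0.001], "delta_rot": [0, 0, 0], "gripper": 0.005},
    {"xyz": [0, 0, 0], "delta_rot": [0, 0, 0], "gripper": 0.005},
    {"xyz": [0, 0, 0], "delta_rot": [0, 0, 0], "gripper": 0.02},
    {"xyz": [0, 0, 0], "delta_rot": [0, 0, 0], "gripper": 0.04},
    {"xyz": [0, 0, 0], "delta_rot": [0, 0, 0], "gripper": 0.04},
    {"xyz": [0, 0, 0], "delta_rot": [0, 0, 0], "gripper": 0.04}
  ],
  "force": 40
}}

```text
time: 14.25
tool_pos: [0.531, -0.1866, 0.0364]
tcp_rot: [1.975, -2.441, -0.002]
wrist_force: [-0.0, -0.7, 0.5]
width: 0.465
```

```bash
python3 chk.py w11
```

```text
t 14.25 tip [-59.8   0.2  -0.1] euler zyx [-0.     0.002 -0.   ] F [ 0.1 -0.6  0.5] T [-0.   -0.04  0.02] w 0.465
plate/wall L [(-40, None), (-30, 6.12), (-20, 6.17), (-10, 5.95), (0, 5.98), (10, None), (20, None), (30, 6.9), (40, 88.61), (50, 6.13), (55, 6.02), (64, 6.21)]
plate/wall R [(-40, None), (-30, 6.09), (-20, 6.04), (-10, 5.93), (0, 6.3), (10, None), (20, None), (30, 6.67), (40, 6.96), (50, 5.93), (55, 6.14), (64, 5.86)]
nose [(52, 6.01), (53, 6.05), (54, 5.96), (55, 6.25), (56, 8.68), (57, 10.59), (58, 12.27), (59, 14.07), (60, 15.74), (61, 17.31), (62, 17.38)]
lip [(-64, None), (-62, None), (-60, None), (-58, None), (-56, None), (-54, None), (-52, None), (-50, None), (-48, None), (-46, None)]
```

View pics/w11.png

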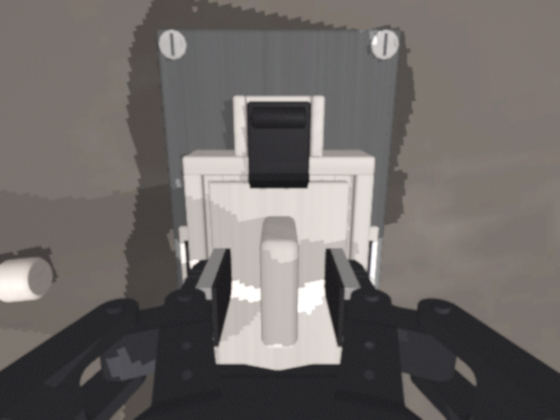

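The fingers (about (215,290) and (345,290)) are clear of the bar at (280,280). The catch nose at (278,183) overlaps the plate edge. I'll retreat straight up.

Request:
{"op": "arm_command", "data": {
  "rows": [
    {"xyz": [0, 0, -0.01], "delta_rot": [0, 0, 0], "gripper": 0.04},
    {"xyz": [0, 0, -0.025], "delta_rot": [0, 0, 0], "gripper": 0.04},
    {"xyz": [0, 0, -0.035], "delta_rot": [0, 0, 0], "gripper": 0.04},
    {"xyz": [0, 0, -0.035], "delta_rot": [0, 0, 0], "gripper": 0.04},
    {"xyz": [0, 0, -0.025], "delta_rot": [0, 0, 0], "gripper": 0.04},
    {"xyz": [0, 0, 0], "delta_rot": [0, 0, 0], "gripper": 0.04},
    {"xyz": [0, 0, 0], "delta_rot": [0, 0, 0], "gripper": 0.04},
    {"xyz": [0, 0, 0], "delta_rot": [0, 0, 0], "gripper": 0.04}
  ]
}}

```text
time: 15.1
tool_pos: [0.5309, -0.1866, 0.166]
tcp_rot: [1.975, -2.441, -0.002]
wrist_force: [-0.5, 0.2, -0.4]
width: 0.468
```

```bash
python3 chk.py w12; python3 -c "
from h import *
cap('top','top9')
im=cv2.imread('pics/w12.png')[20:320,150:410]; cv2.imwrite('pics/w12z.png',cv2.resize(im,None,fx=2,fy=2,interpolation=2))"
```

```text
t 15.1 tip [-59.9   0.2 129.4] euler zyx [-0.     0.002 -0.   ] F [-0.5  0.1 -0.4] T [ 0.02 -0.02 -0.05] w 0.468
plate/wall L [(-40, 5.6), (-30, 6.19), (-20, 6.14), (-10, 5.88), (0, 5.9), (10, 6.01), (20, 6.25), (30, 178.49), (40, 219.82), (50, 6.0), (55, 5.58), (64, 6.11)]
plate/wall R [(-40, 5.75), (-30, 5.72), (-20, 6.02), (-10, 5.57), (0, 6.14), (10, 6.43), (20, 6.26), (30, 178.63), (40, 217.18), (50, 5.55), (55, 5.96), (64, 6.24)]
nose [(52, 6.14), (53, 6.08), (54, 6.18), (55, 6.0), (56, 8.8), (57, 10.63), (58, 12.42), (59, 13.56), (60, 15.18), (61, 17.49), (62, 17.7)]
lip [(-64, 8.51), (-62, 9.39), (-60, 9.86), (-58, 10.36), (-56, 10.87), (-54, 11.19), (-52, 9.6), (-50, 4.15), (-48, 4.33), (-46, 6.29)]
```

View pics/w12z.png

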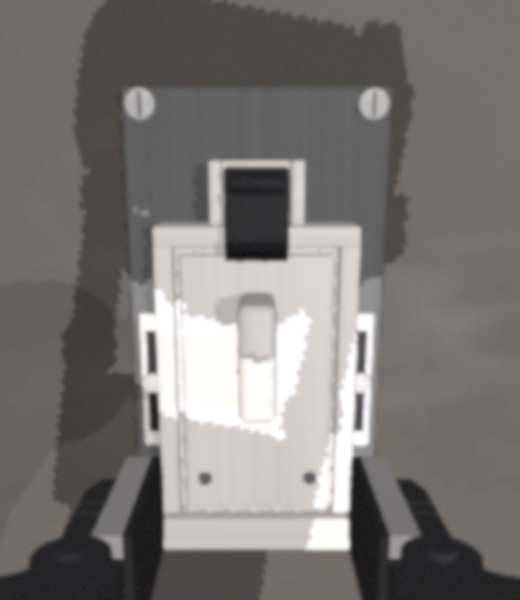

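View pics/top9.png

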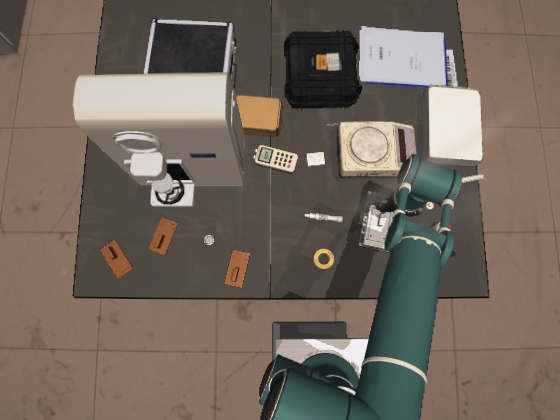

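The wrist view shows the plate flat, its tongue under the lip at about (255,515), and the catch nose over its far edge at (256,255). The bystanders visible in the top view have not moved. I'm handing in.

```bash
python3 -c "
from workcell import bot
print(bot.finish_job())"
```

```text
the job is handed in; nothing more can be done
None
```

The cassette is closed and the job is handed in, at about 15 s of the 48 s allowed. I tilted the plate about 0.25 rad and slid its tongue under the lip until it stopped firmly. Then I lowered the far end in small steps until the catch had closed over its edge, seated it flat, released it and backed straight up.

**Last checks:**
- **Plate flat:** the plate's top reads 5.6–6.4 mm over the seat, level with the end wall at about 6 mm.
- **Catch closed:** its nose is back at its original position, above the plate's far edge.
- **Tongue:** it sits under the lip. The stop came at nearly the same place for different tilts and heights, so I took it to be the back wall.
- **Forces:** about 10 N was the largest wrist reading between steps. I only read it at the end of each move, so brief peaks in between were not seen.
- **Gripper clear:** it was about 13 cm above its release height, with wrist force near zero.
- **Other objects:** the ones visible in the last top view look unmoved. The arm hid the bottle, the marker and most of the caliper there; my path did not go near them after the start.

**Disagreement:** the camera first put the stop about 1.5–2 mm short of where the back wall should be. Once the plate was nearly flat, the far end showed about 3 mm of gap, which matches full insertion.

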